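# Hang the finished pendants on the drying rail

### The job

Lever the clear lid of the case wide open with the prying blade in the slit at its front, then hang every pendant carrier from the case by its hook on the open part of the drying rail and slide it along under the keeper strip, past the black mark. When all hang there, close the lid fully; the prying blade must end up lying on its mat. Leave the other things on the bench alone.

Things in the scene. Friction and masses are not known exactly. Their poses are not given: they have to be found in the camera images.
- case: Storage case, fixed open wooden box 130 (its x) x 250 (its y) x 150 high, walls 8 thick; origin under its centre, front (-x) to the robot. Inside, four slots (19 x 15, floor 6 and top 30 above the table) in a row along y at -75, -25, 25, 75, each holding at most one carrier upright. The front wall is 8 lower than the rest: a slit below the closed lid.
- lid (a joint): Hinge of the case's lid, rad: 0 shut, 1.57 upright, stop at 1.8 (leaning away from the robot). Clear flat panel 130 x 250 x 5 with a thin aluminium edge frame, front edge flush with the case's front, no handle, 120 g. Friction (0.14 N m) holds it at any angle: it must be pushed open (about 2 N at the front edge) and pushed fully shut.
- lid_hinge (a point): Middle of the lid's hinge line, on top of the case's rear wall, 150 above the table, level with the lid's underside; the hinge axis is the case's y.
- lid_edge (a point): Middle of the lid's front edge, on its underside; moves with the lid, 130 from the hinge.
- slit (a point): Centre of the pry slit at the case's front face, 146 above the table; slit 8 high, as wide as the case, open to the front and into the case; the wall there is 8 thick.
- blade: Prying blade: wooden handle 110 x 16 x 16 and, in line, a flat steel blade 90 x 18 x 3; 90 g; lies on the mat. Origin on its underside; x points along it to the tip, z up; handle from x -120 to -10, blade from -10 to 80, 7 to 10 above the underside.
- blade_grip (a point): On the blade tool's handle axis, 8 above its underside, 40 behind its origin, 120 behind the tip: where to grip.
- blade_tip (a point): Tip of the steel blade, mid thickness.
- mat: Black rubber mat, fixed, 260 (its x) x 160 (its y) x 4 thick; origin under its centre.
- rail: Drying rail, fixed: round steel bar, diameter 12, along the stand's y, axis 144 and top 150 above the table, between end plates with inner faces at y -170 (plate 150 high) and +170 (168 high). Origin on the table under the bar's middle. Its -y half is open for hooking on; the +y half lies under the keeper strip.
- keeper (a point): Middle of the underside of the keeper strip, a thin aluminium bar over the rail's +y half, from the mark to the +y end plate: at the stand's x 11 to 25 (far side of the bar), 164 to 168 above the table. A carrier's crown slides beneath it with 6 play, its grip tab passes beside it; no carrier can be hooked on or lifted off there.
- mark (a point): The mark, a narrow black band round the bar at the stand's y = 0; point on top of the bar. Past the mark means towards the stand's +y, under the keeper strip.
- carrier0: Pendant carrier, may be absent: brass hook with a steel cross at its foot, 136 high, 44 wide (x), 12 thick (y), 110 g. Origin at the middle of its underside. Grip tab 14 (x) x 10 (y) on top, 96 to 136 high; crown 88 to 96. The hook's mouth opens to +x (away from the robot); see its _hook. Starts upright in a slot of the case.
- carrier0_hook (a point): On carrier0 (all are alike): middle of the crown's underside, 88 above the carrier's origin; rests on top of the bar when hung (origin then 62 above the table). Room inside the hook 28 wide (x -14 to 14), from the crown down 36 to the return bar (44 to 52 high); back leg at x -22 to -14; nose at x 14 to 22 down to 74 high, leaving a mouth 22 high.
- carrier1: Another pendant carrier just like carrier0, may be absent.
- carrier2: Another pendant carrier just like carrier0, may be absent.
- carrier3: Another pendant carrier just like carrier0, may be absent.
- bench_block: Bystander, not part of the job: steel bench block 70x70x22. Leave it alone.
- hammer: Bystander, not part of the job: small hammer, 220 long, lying. Leave it alone.
- jar: Bystander, not part of the job: amber glass jar, 52 diameter, 60 high. Leave it alone.
- mandrel: Bystander, not part of the job: standing steel ring mandrel, 60 foot, 152 high. Leave it alone.
- dish: Bystander, not part of the job: small white bowl, 70 diameter, 25 high. Leave it alone.
- ring_gauge: Bystander, not part of the job: black and aluminium gauge, 130 long, lying. Leave it alone.
- bench_pin: Bystander, not part of the job: wooden bench pin with a dark steel cap, 135 long, 34 high, lying. Leave it alone.
Mind the look-alikes: they are no part of the job. Of the things shaped like the blade, the wooden one is meant.

How it is judged:
By the outcome, as a careful person would: the job done as asked, in the order asked, and still so for the second after the job is handed in, with the robot touching nothing.
Of carrier0, carrier1, carrier2, carrier3 only 2 to 3 are there at a start; the rules pass over those that are not, and their reading is None.
At some moment in a run one of blade may be knocked a few centimetres aside while the robot is not near it.
Once in a run the grip may slacken for a moment while it holds something.
It also fails if it takes over 210 s, if anything falls off the work surface, if the arm or the gripper's body presses on something with over 40 N, if the wrist force passes 120 N, or if a joint passes its speed limit or range.

### The arm

A 6-joint arm with a two-finger parallel gripper is mounted at the origin on the work surface. World frame = base frame: x ahead of the robot, y to its left, z up, the work surface at z = 0. Lengths are in m, angles in rad, forces in N, time in s.
With the tool pointing down it reaches from about 0.325 to 0.85 m from the base axis. Payload 15.5 kg.
Tool frame: the origin (TCP) lies at the very end of the fingers, on their centre line; the grasp point (between the pads) lies 19 mm behind it (arm.tcp_to_grasp is the distance from the TCP to the grasp point, in m); x points along the fingers, y is the direction in which the jaws open and shut, and the axes are right-handed (so a half turn about x gives the same grasp; the last joint's range is limited). The gripper opens to 91 mm and grips with 3 to 60 N. Pads are 32 mm wide; open, the fingers measure 118 mm over their backs; the gripper's body (76 mm by 178 mm) begins 60 mm behind the grasp point.
Start: joints at [1.123, 0.494, 1.345, -0, 1.302, -0.096], TCP at [0.216, 0.587, 0.214] pointing down, gripper open.
Joint ranges: [-2.91, 2.91], [-0.82, 2.16], [0.22, 2.67], [-1.22, 4.37], [0.12, 2.79], [-3.08, 3.08]. Speed limits (rad/s): [1.89, 1.89, 2.57, 3.01, 3.01, 3.01].

### API

Orientations are given as a rotation vector (axis times angle).
In Python, from workcell import status, imaging, sign_off, finder, arm gives the robot as it stands.
- The arm moves only by the tool carry_out, never from a script. Its arguments are lists of equal length, an entry for each row: "slide": the shift along the tool's x, y, z in units of 30 mm (1.0 is 30 mm), a list of three; "dr": the turn, a rotation vector about the tool's x, y, z in units of 5 degrees (1.0 is 5 degrees), a list of three. In form: {"slide": [[tx, ty, tz], ...], "dr": [[ax, ay, az], ...]}. A call has 1 to 12 rows; each row shifts and turns the commanded pose from where the row before left it, along the tool's axes as they then stand; what a row does not reach is not made up. A row lasts 1/12 s, in which the tool goes at most 41.7 mm and 7.16 degrees, less where a joint would pass 70% of its speed; a pose out of reach is approached as far as the arm can. A call is refused whole if a number of a shift passes 1 or a number of a turn 1, either way. A call with a gripper value outside its range is refused whole. "gripper" is the opening, from 0 (shut) to 1 (fully open), set as the call begins (left out, the last holds). The fingers move at their own pace and stop on an object; the grip force is fixed at half the most. Time passes only in rows, so rows that do not move let the fingers close. It gives the time, the measured TCP pose, the force and the opening at its end, in the units of the state.
- status.state(): the state, without advancing time (a new reading comes with each control period).
- imaging.read_camera(name): name is "scene" or "top"; returns (picture, depth): 400x640x3 uint8, red, green, blue; 400x640 float32, m along the optical axis (not along the pixel's ray), 0 where there is no reading.
- imaging.camera_model(name): a dict with "mtx" (3x3 intrinsics, pixels), "k1" (the pictures are not rectified: a ray, as slopes to the right and down, at radius r is drawn at 1 + k1 r^2 times it, then the intrinsics apply), "extrinsics" (4x4, takes a point from camera to world coordinates). Camera axes: x right, y down, z forward; pixel columns grow to the right and rows downward; lengths in m; the calibration is good to about 2 mm. A picture is of the moment at which its call begins. camera_model takes no time and is no camera call.
- sign_off(): hands the job in, once; it reports no verdict.
Trained networks look in the newest picture that a camera, given by its name, has taken for a name from the list of things; names that differ only in an ending like _2 or _b are one class to them, and where a whole thing is asked for, a point or a joint stands for the part that bears it (a point fixed in the world has none). Each returns a list of dicts, best first, with "score" (0 to 1); they miss things now and then, are a little off and sometimes report something else, mostly with a low value. They report only what shows in the picture. A call takes as long as a camera call. They do not tell look-alikes from the thing itself.
- finder.search_frame(camera, thing): "rect" ([centre column, centre row, width, height] in pixels, round what is visible of it).
The state is a dict: "time_s": time; "qpos": joint angles; "joint_vel": joint speeds; "effort": joint torques, N m; "ee_pos": TCP position; "ee_rot": TCP orientation; "wrist_force": force on the tool from outside, world axes, zero at the start; "ft_torque": the same for the moment, N m; "gripper_width": opening from 0.0 (shut) to 1.0 (fully open).
Only numpy, scipy, OpenCV 4.12 (cv2) and the standard library are available. Lean on these libraries where they do the work, as an engineer would, in place of code of your own. Each camera call takes 0.05 s, during which the arm holds its last target.

## Working session

There is one attempt and no reset: what is moved stays moved. The work goes in short steps, Python scripts to look and compute and a tool call to move; the robot and the scene stay as the last step left them, time stands still between calls to the robot, and variables do not carry over. Pictures are saved under pics/ and viewed, and the job is handed in when it is done.

Besides the shell and the picture viewer there is one more tool, called by a JSON object that holds its "method" and its "body", one argument or row to a line. carry_out: Moves the arm, as the interface text tells. Its arguments: {"type":"object","properties":{"slide":{"type":"array"},"dr":{"type":"array"},"gripper":{"type":"number"}},"required":["slide","dr"]}

```bash
ls -la; mkdir -p pics; python3 - <<'E'
from workcell import status, imaging, finder, arm
import cv2
s=status.state(); print(s)
for n in ("scene","top"):
    p,d=imaging.read_camera(n); cv2.imwrite(f"pics/{n}0.png",cv2.cvtColor(p,cv2.COLOR_RGB2BGR))
    print(n,imaging.camera_model(n))
print(arm.tcp_to_grasp, dir(arm))
E
```

```text
total 12
drwxr-xr-x  3 agent agent 4096 Dec  6 16:59 .
drwxr-xr-x 23 root  root  4096 Dec  6 16:59 ..
drwxr-xr-x  2 agent agent 4096 Dec  6 16:59 pics
{'time_s': 0.0, 'qpos': array([ 1.12247911e+00,  4.94198459e-01,  1.34612794e+00,  1.69419346e-05,
        1.30248085e+00, -9.54913892e-02]), 'joint_vel': array([ 1.21757310e-04, -7.24315899e-05, -1.94928302e-03, -4.40324133e-04,
        1.98057413e-03,  1.59795907e-03]), 'effort': array([-4.23343779e-03, -8.78822351e+01, -3.81866276e+01,  7.02429051e-02,
        5.33551374e-02, -7.94651419e-05]), 'ee_pos': array([0.21579362, 0.58616767, 0.21332984]), 'ee_rot': array([ 0.27594585,  1.55335071, -0.27778464]), 'wrist_force': array([-0.25383706,  0.32982822,  0.92117452]), 'ft_torque': array([ 0.02497774, -0.03410724,  0.01692262]), 'gripper_width': 0.9983707221113399}
scene {'mtx': array([[366.75377773,   0.        , 321.16131035],
       [  0.        , 366.75377773, 195.04635268],
       [  0.        ,   0.        ,   1.        ]]), 'k1': -0.04325378820532956, 'extrinsics': array([[ 0.55322942,  0.45123486, -0.70023161,  1.21516658],
  
[... 336 characters left out ...]
.        ]]), 'k1': -0.03679952533596121, 'extrinsics': array([[ 0.0127985 , -0.9916906 ,  0.1280076 ,  0.34871911],
       [-0.99981813, -0.01088173,  0.01566209,  0.00825598],
       [-0.01413901, -0.12818477, -0.99164951,  1.47254346],
       [ 0.        ,  0.        ,  0.        ,  1.        ]])}
0.0188 ['MotionError', '__class__', '__delattr__', '__dict__', '__dir__', '__doc__', '__eq__', '__format__', '__ge__', '__getattribute__', '__getstate__', '__gt__', '__hash__', '__init__', '__init_subclass__', '__le__', '__lt__', '__module__', '__ne__', '__new__', '__reduce__', '__reduce_ex__', '__repr__', '__setattr__', '__sizeof__', '__str__', '__subclasshook__', '__weakref__', 'tcp_to_grasp']
```

View pics/scene0.png

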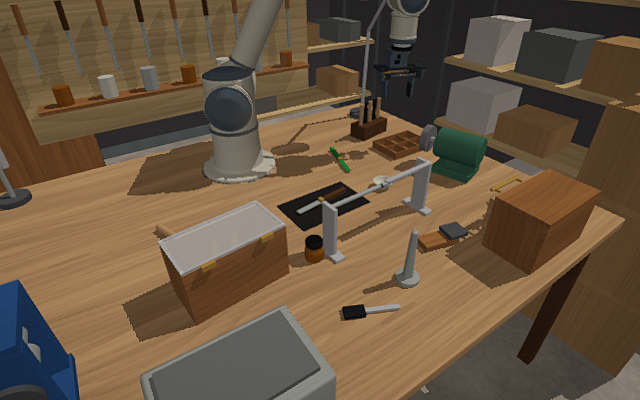

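View pics/top0.png

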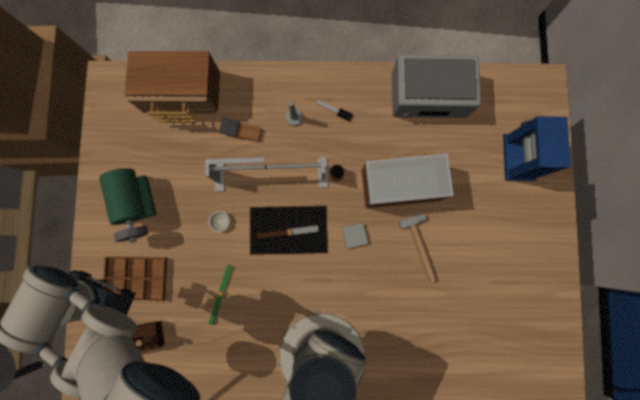

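```bash
cat > h.py <<'E'
import numpy as np, cv2
from workcell import status, imaging, finder, arm
from scipy.spatial.transform import Rotation as R
def cam(n): 
    c=imaging.camera_model(n); return c['mtx'],c['k1'],c['extrinsics']
def proj(n,P):
    K,k1,T=cam(n); P=np.atleast_2d(P); Q=(P-T[:3,3])@T[:3,:3]
    s=Q[:,:2]/Q[:,2:]; s=s*(1+k1*(s**2).sum(1,keepdims=True))
    return s*[K[0,0],K[1,1]]+[K[0,2],K[1,2]]
def rays(n,uv):
    K,k1,T=cam(n); uv=np.atleast_2d(np.asarray(uv,float))
    d=(uv-[K[0,2],K[1,2]])/[K[0,0],K[1,1]]; s=d.copy()
    for _ in range(10): s=d/(1+k1*(s**2).sum(1,keepdims=True))
    v=np.c_[s,np.ones(len(s))]; return T[:3,3],v@T[:3,:3].T
def onz(n,uv,z):
    o,v=rays(n,uv); return o+v*((z-o[2])/v[:,2])[:,None]
def cloud(n,d):
    h,w=d.shape; u,v=np.meshgrid(np.arange(w),np.arange(h))
    o,r=rays(n,np.c_[u.ravel(),v.ravel()]); P=o+r*d.ravel()[:,None]
    P[d.ravel()<=0]=np.nan; return P.reshape(h,w,3)
def crop(p,x0,y0,x1,y1,f,name):
    c=cv2.resize(p[y0:y1,x0:x1],None,fx=f,fy=f,interpolation=cv2.INTER_CUBIC)
    cv2.imwrite(name,cv2.cvtColor(c,cv2.COLOR_RGB2BGR))
def tool():
    s=status.state(); return s['ee_pos'],R.from_rotvec(s['ee_rot'])
E
python3 - <<'E'
from h import *
pt,dt=imaging.read_camera("top"); ps,ds=imaging.read_camera("scene")
np.savez('d0.npz',pt=pt,dt=dt,ps=ps,ds=ds)
crop(pt,190,130,470,280,2.8,'pics/t1.png')
crop(ps,130,140,450,300,2.5,'pics/s1.png')
for n in ['case','lid','blade','mat','rail','carrier0','blade_tip','blade_grip','mark','keeper','lid_edge','slit','lid_hinge','carrier0_hook']:
    for c in('top','scene'):
        r=finder.search_frame(c,n); print(n,c,[(round(x['score'],2),np.round(x['rect']).tolist()) for x in r[:4]])
print(status.state()['time_s'])
E
```

```text
case top [(0.93, [406.0, 181.0, 91.0, 56.0])]
case scene [(0.93, [224.0, 262.0, 134.0, 128.0]), (0.74, [322.0, 201.0, 47.0, 29.0])]
lid top [(0.85, [408.0, 180.0, 90.0, 50.0]), (0.72, [407.0, 179.0, 88.0, 55.0])]
lid scene [(0.87, [222.0, 240.0, 124.0, 76.0])]
blade top [(0.87, [219.0, 297.0, 26.0, 59.0]), (0.8, [287.0, 232.0, 56.0, 12.0])]
blade scene [(0.84, [323.0, 201.0, 44.0, 33.0]), (0.6, [341.0, 159.0, 19.0, 22.0])]
mat top [(0.87, [288.0, 232.0, 79.0, 52.0]), (0.56, [354.0, 236.0, 25.0, 23.0]), (0.38, [405.0, 179.0, 94.0, 57.0]), (0.32, [409.0, 178.0, 89.0, 53.0])]
mat scene [(0.96, [323.0, 207.0, 94.0, 53.0])]
rail top [(0.66, [239.0, 129.0, 42.0, 26.0]), (0.6, [265.0, 174.0, 118.0, 38.0]), (0.4, [408.0, 178.0, 84.0, 53.0])]
rail scene [(0.94, [376.0, 211.0, 108.0, 104.0]), (0.72, [223.0, 240.0, 128.0, 74.0])]
carrier0 top [(0.71, [335.0, 175.0, 13.0, 19.0])]
carrier0 scene []
blade_tip top [(0.89, [287.0, 232.0, 57.0, 9.0]), (0.81, [221.0, 296.0, 28.0, 59.0])]
blade_tip scene [(0.7, [442.0, 236.0, 47.0, 30.0]), (0.6, [321.0, 202.0, 52.0, 29.0]), (0.43, [338.0, 158.0, 19.0, 
[... 216 characters left out ...]
 [378.0, 212.0, 107.0, 103.0])]
keeper top [(0.98, [267.0, 175.0, 116.0, 31.0]), (0.49, [419.0, 248.0, 39.0, 67.0])]
keeper scene [(0.57, [376.0, 210.0, 110.0, 107.0])]
lid_edge top [(0.93, [410.0, 177.0, 88.0, 53.0])]
lid_edge scene [(0.97, [221.0, 241.0, 126.0, 76.0]), (0.36, [371.0, 312.0, 60.0, 17.0])]
slit top [(0.96, [406.0, 181.0, 89.0, 56.0])]
slit scene []
lid_hinge top [(0.96, [406.0, 179.0, 94.0, 60.0]), (0.37, [288.0, 233.0, 53.0, 8.0])]
lid_hinge scene [(0.96, [225.0, 263.0, 134.0, 127.0]), (0.48, [370.0, 312.0, 58.0, 18.0]), (0.28, [378.0, 210.0, 110.0, 103.0])]
carrier0_hook top [(0.67, [241.0, 130.0, 42.0, 26.0])]
carrier0_hook scene [(0.36, [223.0, 259.0, 128.0, 125.0])]
1.6
```

View pics/t1.png

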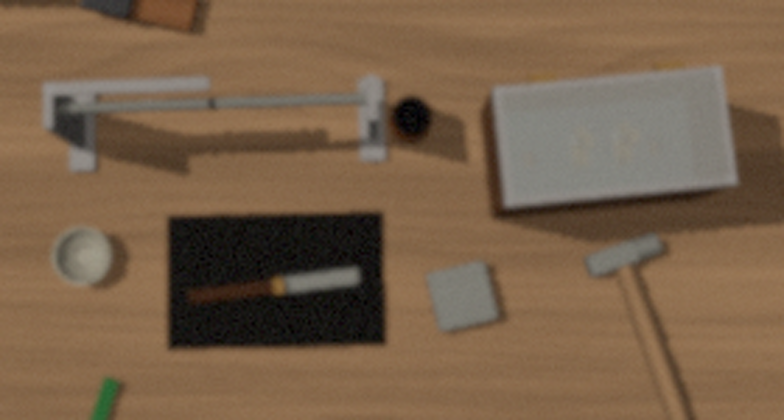

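View pics/s1.png

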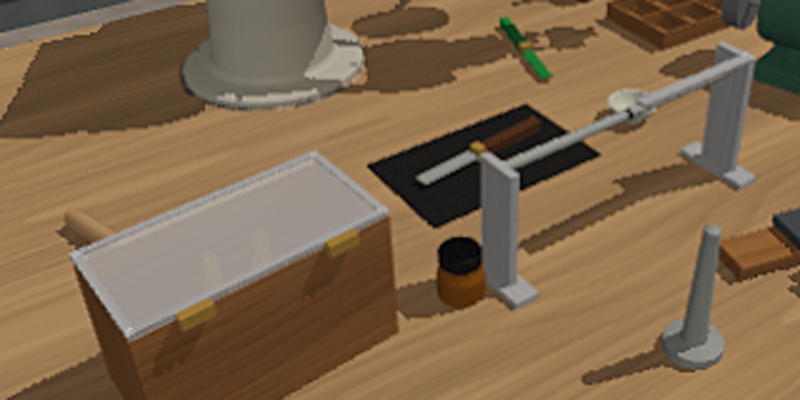

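```bash
python3 - <<'E'
from h import *
def t1(a): return np.array(a,float)/2.8+[190,130]
def s1(a): return np.array(a,float)/2.5+[130,140]
print('lid corners top', onz('top',t1([(492,88),(722,67),(738,186),(502,209)]),.155).round(4))
print('lid corners scene', onz('scene',s1([(318,152),(390,213),(128,335),(71,259)]),.155).round(4))
print('mat', onz('top',t1([(168,217),(382,213),(384,343),(169,347)]),.004).round(4))
print('blade ends', onz('top',t1([(188,297),(278,286),(361,274)]),.0125).round(4))
print('blade ends sc', onz('scene',s1([(418,182),(478,148),(540,122)]),.0125).round(4))
print('rail', onz('top',t1([(95,105),(212,103),(365,99)]),.150).round(4))
print('rail sc mark', onz('scene',s1([(632,113)]),.150).round(4))
print('carr', onz('top',t1([(580,147),(626,143)]),.142).round(4))
print('carr', onz('scene',s1([(211,254),(260,232)]),.142).round(4))
d=np.load('d0.npz')
for n,dd in(('top',d['dt']),('scene',d['ds'])):
    P=cloud(n,dd)
    m=(P[...,2]>.145)&(P[...,2]<.175)&(P[...,0]>.3)&(P[...,0]<.75)&(abs(P[...,1])<.45)
    Q=P[m]; print(n,len(Q))
    L=Q[Q[:,1]<-.05]; print('lid?',len(L),L.min(0),L.max(0),np.median(L[:,2]))
    if len(L)>20:
        print(cv2.minAreaRect((L[:,:2]*1000).astype(np.float32)))
    S=Q[(Q[:,1]>-.05)]; print('rail?',len(S),S.min(0),S.max(0))
    m=(P[...,2]>.006)&(P[...,2]<.03)&(P[...,0]>.25)&(P[...,0]<.5)&(P[...,1]>-.05)&(P[...,1]<.3)
    print('blade', cv2.minAreaRect((P[m][:,:2]*1000).astype(np.float32)),m.sum())
E
```

```text
lid corners top [[ 0.6088 -0.1241  0.155 ]
 [ 0.6348 -0.3743  0.155 ]
 [ 0.5047 -0.3881  0.155 ]
 [ 0.4771 -0.1345  0.155 ]]
lid corners scene [[ 0.4856 -0.1373  0.155 ]
 [ 0.6143 -0.1257  0.155 ]
 [ 0.6355 -0.3717  0.155 ]
 [ 0.5159 -0.3874  0.155 ]]
mat [[ 0.4776  0.2485  0.004 ]
 [ 0.4854 -0.0077  0.004 ]
 [ 0.3315 -0.0115  0.004 ]
 [ 0.3234  0.2426  0.004 ]]
blade ends [[0.3824 0.2205 0.0125]
 [0.3967 0.1143 0.0125]
 [0.412  0.0165 0.0125]]
blade ends sc [[0.4133 0.015  0.0125]
 [0.3923 0.1171 0.0125]
 [0.3869 0.221  0.0125]]
rail [[0.5866 0.3086 0.15  ]
 [0.5901 0.1804 0.15  ]
 [0.5962 0.0136 0.15  ]]
rail sc mark [[0.6014 0.1796 0.15  ]]
carr [[ 0.5471 -0.221   0.142 ]
 [ 0.552  -0.2711  0.142 ]]
carr [[ 0.5617 -0.2794  0.142 ]
 [ 0.557  -0.2309  0.142 ]]
top 4421
lid? 3638 [ 0.48155087 -0.38355884  0.1455371 ] [ 0.64124757 -0.12217836  0.16491309] 0.15544519001785373
((563.3455810546875, -253.57791137695312), (141.0438232421875, 252.94076538085938), 6.27116584777832)
rail? 783 [0.55694978 0.0052928  0.1451657 ] [0.62256715 0.36064484 0.17442212]
blade ((374.5498046875, 125.0395736694336), (349.4551086425781, 248.42970275878906), 89.88267517089844) 1732
scene 5326
lid? 4756 [ 0.48130573 -0.38803325  0.14504192] [ 0.64519926 -0.12576772  0.16004036] 0.15595702832646824
((564.4251098632812, -255.94630432128906), (143.57803344726562, 250.8906707763672), 6.335729598999023)
rail? 570 [ 0.55700581 -0.001118    0.14505596] [0.62652581 0.36117428 0.17000799]
blade ((404.044677734375, 161.9874267578125), (178.76168823242188, 320.131103515625), 12.31663703918457) 311
```

```bash
python3 - <<'E'
from h import *
p,r=tool(); M=r.as_matrix(); print(M.round(3)); 
print(np.degrees(np.arctan2(M[1,1],M[0,1])), np.degrees(status.state()['qpos']))
d=np.load('d0.npz')
# refine case + blade via overlays
def fr(x,y,yaw):
    c,s=np.cos(yaw),np.sin(yaw); return lambda P:(np.array([[c,-s,0],[s,c,0],[0,0,1]])@np.atleast_2d(P).T).T+[x,y,0]
C=fr(.560,-.2555,np.radians(6.1))
B=lambda: None
ang=np.radians(-82.5); tip=np.array([.4125,.0155]); o=tip-.08*np.array([np.cos(ang),np.sin(ang)])
Bf=fr(o[0],o[1],ang)
S=fr(.5945,.180,np.radians(1.9))
for n,p in(('top',d['pt']),('scene',d['ps'])):
    im=cv2.resize(p,None,fx=4,fy=4,interpolation=cv2.INTER_CUBIC)
    def dr(F,pts,col,cl=True):
        q=((proj(n,F(pts))+.5)*4-.5).astype(np.int32); cv2.polylines(im,[q],cl,col,1,cv2.LINE_AA)
    dr(C,[(-.065,-.125,.155),(.065,-.125,.155),(.065,.125,.155),(-.065,.125,.155)],(255,0,0))
    dr(C,[(-.065,-.125,0),(.065,-.125,0),(.065,.125,0),(-.065,.125,0)],(255,0,255))
    for k in(-.075,-.025,.025,.075): dr(C,[(-.007,k-.005,.142),(.007,k-.005,.142),(.007,k+.005,.142),(-.007,k+.005,.142)],(0,255,0))
    dr(Bf,[(-.12,-.008,.02),(-.01,-.008,.02),(-.01,.008,.02),(-.12,.008,.02)],(0,255,0))
    dr(Bf,[(-.01,-.009,.014),(.08,-.009,.014),(.08,.009,.014),(-.01,.009,.014)],(0,255,255))
    dr(S,[(-.006,-.17,.15),(-.006,0,.15),(.006,0,.15),(.006,-.17,.15)],(0,255,0))
    dr(S,[(0.011,.0,.168),(.025,0,.168),(.025,.17,.168),(.011,.17,.168)],(255,0,0))
    im=cv2.cvtColor(im,cv2.COLOR_RGB2BGR)
    if n=='top':
        cv2.imwrite('pics/ov_t1.png',im[540:900,1440:1840][:, :]); cv2.imwrite('pics/ov_t2.png',im[580:1020,790:1340])
    else:
        cv2.imwrite('pics/ov_s1.png',im[780:1290,620:1180]); cv2.imwrite('pics/ov_s2.png',im[600:1060,1100:1760])
E
```

```text
[[-0.     0.346  0.938]
 [-0.     0.938 -0.346]
 [-1.    -0.    -0.   ]]
69.78764559359449 [ 6.43149442e+01  2.82824744e+01  7.70905853e+01  1.04500815e-03
  7.46277118e+01 -5.47297839e+00]
```

View pics/ov_t1.png

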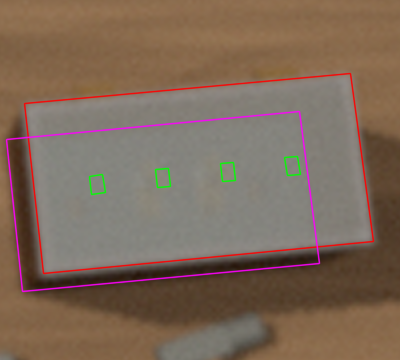

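View pics/ov_t2.png

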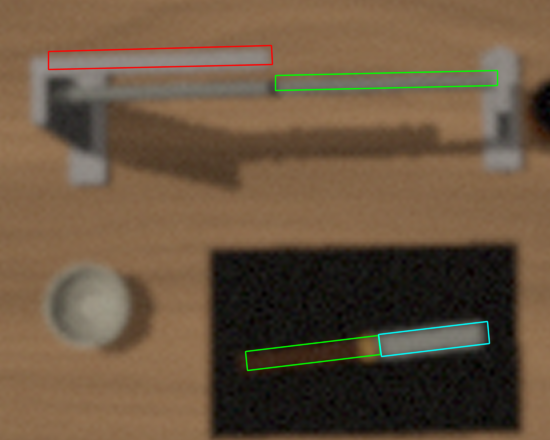

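View pics/ov_s1.png

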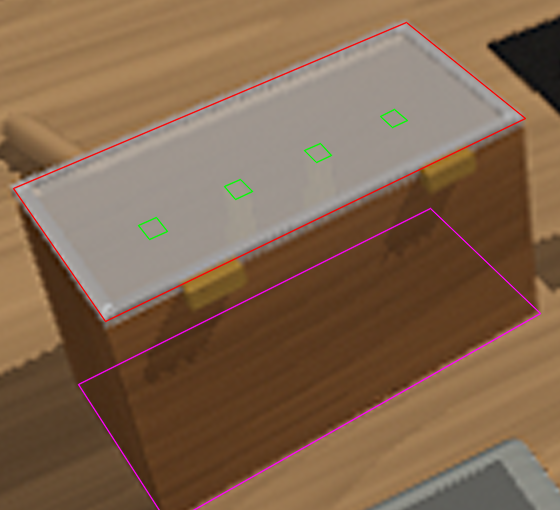

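View pics/ov_s2.png

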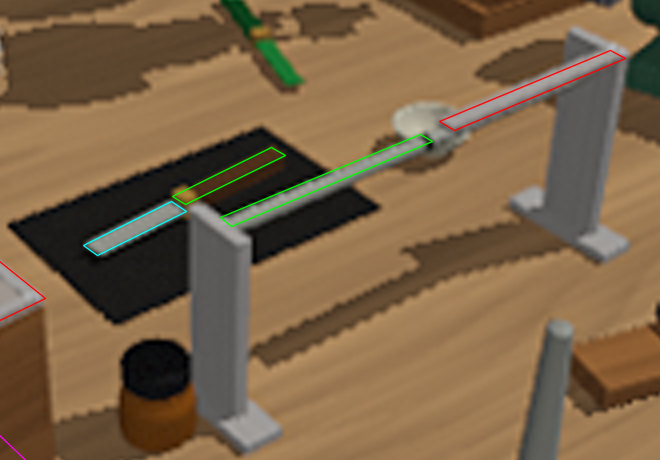

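```bash
cat >> h.py <<'E'
def goto(P,yaw=None,pitch=0.,cur=None):
    """delta from current pose to target: slide units in current tool axes; dr units. yaw: world heading of tool y (deg); pitch: fingers tilt about tool y (deg)"""
    p,r=tool() if cur is None else cur
    d=r.inv().apply(np.asarray(P,float)-p)/.03
    print('pos',p.round(4),'slide',d.round(2),'|d|mm',round(np.linalg.norm(d)*30,1))
    if yaw is not None:
        y=np.radians(yaw); Y=np.array([np.cos(y),np.sin(y),0]); X=np.array([0,0,-1.]); Z=np.cross(X,Y)
        t=R.from_matrix(np.c_[X,Y,Z])*R.from_euler('y',pitch,degrees=True)
        print('dr',(np.degrees((r.inv()*t).as_rotvec())/5).round(2))
    M=r.as_matrix(); print('yaw_y',np.degrees(np.arctan2(M[1,1],M[0,1])).round(2),'x',M[:,0].round(3),'z',M[:,2].round(3))
E
cat > fit.py <<'E'
E
python3 - <<'E'
from h import *
goto([.3966,.135,.12],7.5)
E
```

```text
pos [0.2159 0.5865 0.2139] slide [  3.13 -12.04  10.85] |d|mm 495.3
dr [12.46 -0.    0.  ]
yaw_y 69.79 x [-0. -0. -1.] z [ 0.938 -0.346 -0.   ]
```

{"method": "carry_out", "body": {
  "slide": [
    [0, -0.86, 0.77],
    [0, -0.86, 0.77],
    [0, -0.86, 0.77],
    [0, -0.86, 0.77],
    [0, -0.86, 0.77],
    [0, -0.86, 0.77],
    [0, -0.86, 0.77],
    [0, -0.86, 0.77],
    [0, -0.86, 0.77],
    [0, -0.86, 0.77],
    [0, -0.86, 0.77],
    [0, -0.86, 0.77]
  ],
  "dr": [
    [0, 0, 0],
    [0, 0, 0],
    [0, 0, 0],
    [0, 0, 0],
    [0, 0, 0],
    [0, 0, 0],
    [0, 0, 0],
    [0, 0, 0],
    [0, 0, 0],
    [0, 0, 0],
    [0, 0, 0],
    [0, 0, 0]
  ],
  "gripper": 0.6
}}

```text
time_s: 2.6
ee_pos: [0.3694, 0.1987, 0.2141]
ee_rot: [0.277, 1.553, -0.276]
wrist_force: [1.1, 0.9, -0.2]
gripper_width: 0.604
```

{"method": "carry_out", "body": {
  "slide": [
    [0.1, -0.8, 0.77],
    [0.1, -0.8, 0.77],
    [0.25, 0, 0],
    [0.25, 0, 0],
    [0.25, 0, 0],
    [0.25, 0, 0],
    [0.25, 0, 0],
    [0.25, 0, 0],
    [0.25, 0, 0],
    [0.25, 0, 0],
    [0.25, 0, 0],
    [0.25, 0, 0]
  ],
  "dr": [
    [0, 0, 0],
    [0, 0, 0],
    [1, 0, 0],
    [1, 0, 0],
    [1, 0, 0],
    [1, 0, 0],
    [1, 0, 0],
    [1, 0, 0],
    [1, 0, 0],
    [1, 0, 0],
    [1, 0, 0],
    [1, 0, 0]
  ]
}}

```text
time_s: 3.6
ee_pos: [0.396, 0.1392, 0.1327]
ee_rot: [0.955, 1.351, -0.954]
wrist_force: [0.3, 0.2, 0.3]
gripper_width: 0.604
```

```bash
python3 - <<'E'
from h import *
goto([.3966,.135,.12],7.5)
pt,dt=imaging.read_camera("top"); ps,ds=imaging.read_camera("scene")
crop(pt,190,130,470,280,2.8,'pics/t2.png')
crop(ps,260,120,480,280,3.5,'pics/s2.png')
print(status.state()['time_s'])
E
```

```text
pos [0.396  0.1392 0.1327] slide [ 0.42 -0.03  0.14] |d|mm 13.4
dr [ 2.41  0.   -0.  ]
yaw_y 19.54 x [ 0.  0. -1.] z [ 0.334 -0.942  0.   ]
3.7
```

View pics/s2.png

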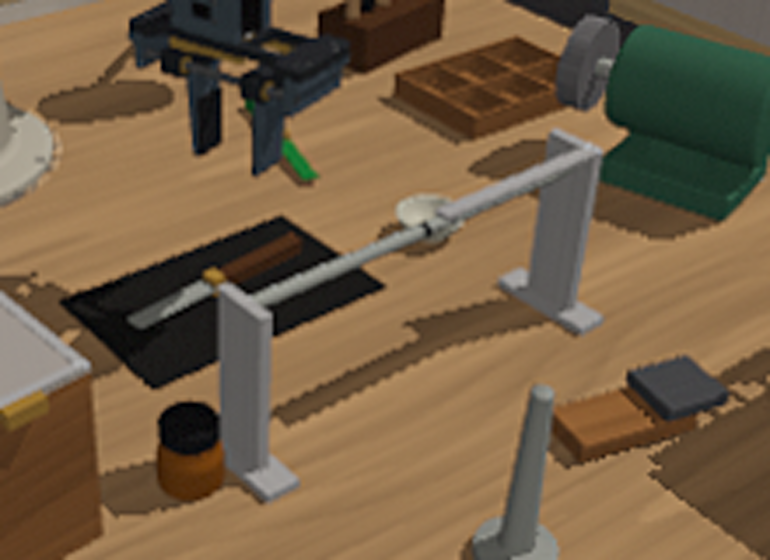

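{"method": "carry_out", "body": {
  "slide": [
    [0.6, -0.02, 0.05],
    [0.6, -0.01, 0.05],
    [0.6, 0, 0.04],
    [0.6, 0, 0],
    [0.6, 0, 0],
    [0.5, 0, 0],
    [0, 0, 0]
  ],
  "dr": [
    [0.8, 0, 0],
    [0.8, 0, 0],
    [0.8, 0, 0],
    [0, 0, 0],
    [0, 0, 0],
    [0, 0, 0],
    [0, 0, 0]
  ]
}}

```text
time_s: 4.28
ee_pos: [0.3955, 0.1347, 0.0264]
ee_rot: [1.105, 1.273, -1.108]
wrist_force: [-1.3, -1.1, -0.4]
gripper_width: 0.601
```

```bash
python3 - <<'E'
from h import *
goto([.3966,.135,.0065],7.5)
pt,dt=imaging.read_camera("top"); ps,ds=imaging.read_camera("scene")
crop(ps,270,140,400,240,6,'pics/s3.png')
E
```

```text
pos [0.3955 0.1347 0.0264] slide [ 0.66  0.04 -0.  ] |d|mm 20.0
dr [0.09 0.   0.03]
yaw_y 7.97 x [-0.002 -0.    -1.   ] z [ 0.139 -0.99   0.   ]
```

View pics/s3.png

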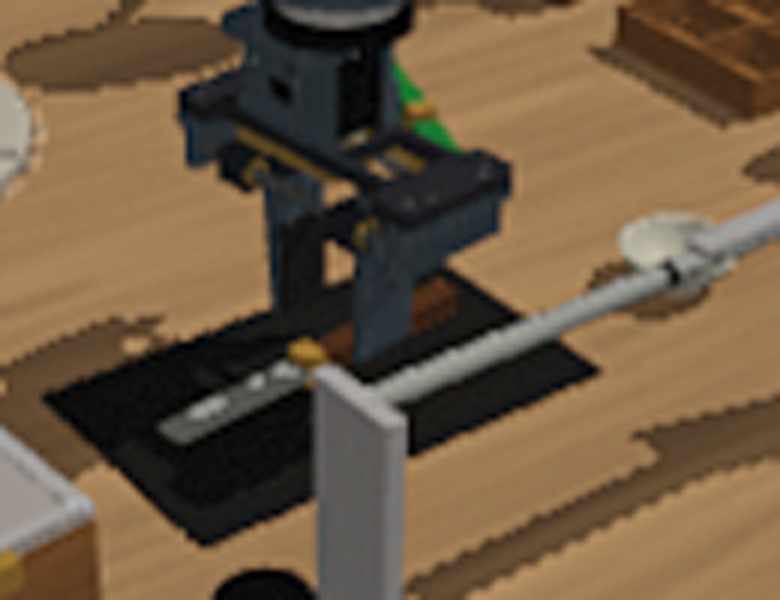

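{"method": "carry_out", "body": {
  "slide": [
    [0.22, 0.02, 0],
    [0.22, 0.02, 0],
    [0.22, 0, 0],
    [0, 0, 0]
  ],
  "dr": [
    [0, 0, 0],
    [0, 0, 0],
    [0, 0, 0],
    [0, 0, 0]
  ]
}}

```text
time_s: 4.72
ee_pos: [0.3972, 0.135, 0.0073]
ee_rot: [1.108, 1.271, -1.109]
wrist_force: [0.3, -0.3, 0.7]
gripper_width: 0.6
```

{"method": "carry_out", "body": {
  "slide": [
    [0, 0, 0],
    [0, 0, 0],
    [0, 0, 0],
    [0, 0, 0],
    [0, 0, 0],
    [0, 0, 0],
    [0, 0, 0],
    [0, 0, 0]
  ],
  "dr": [
    [0, 0, 0],
    [0, 0, 0],
    [0, 0, 0],
    [0, 0, 0],
    [0, 0, 0],
    [0, 0, 0],
    [0, 0, 0],
    [0, 0, 0]
  ],
  "gripper": 0
}}

```text
time_s: 5.38
ee_pos: [0.3974, 0.135, 0.0082]
ee_rot: [1.109, 1.27, -1.108]
wrist_force: [-0.6, 0.3, 4.2]
gripper_width: 0.174
```

{"method": "carry_out", "body": {
  "slide": [
    [-0.3, 0, 0],
    [-0.5, 0, 0],
    [-0.7, 0, 0],
    [-0.8, 0, 0],
    [-0.8, 0, 0],
    [-0.8, 0, 0],
    [-0.7, 0, 0],
    [-0.4, 0, 0],
    [0, 0, 0],
    [0, 0, 0],
    [0, 0, 0],
    [0, 0, 0]
  ],
  "dr": [
    [0, 0, 0],
    [0, 0, 0],
    [-0.5, 0, 0],
    [-0.9, 0, 0],
    [-0.9, 0, 0],
    [-0.9, 0, 0],
    [-0.9, 0, 0],
    [-0.9, 0, 0],
    [-0.9, 0, 0],
    [-0.9, 0, 0],
    [-0.9, 0, 0],
    [-0.9, 0, 0]
  ]
}}

```text
time_s: 6.38
ee_pos: [0.3972, 0.135, 0.1582]
ee_rot: [0.533, 1.504, -0.533]
wrist_force: [-0.3, -0.6, -0.6]
gripper_width: 0.169
```

```bash
python3 - <<'E'
from h import *
goto([.3462,-.2784,.16],96.1)
pt,dt=imaging.read_camera("top"); ps,ds=imaging.read_camera("scene")
crop(ps,240,100,400,220,5,'pics/s4.png')
E
```

```text
pos [0.3972 0.135  0.1582] slide [ -0.06 -11.78   7.35] |d|mm 416.5
dr [-9.02 -0.    0.  ]
yaw_y 51.01 x [-0. -0. -1.] z [ 0.777 -0.629 -0.   ]
```

View pics/s4.png

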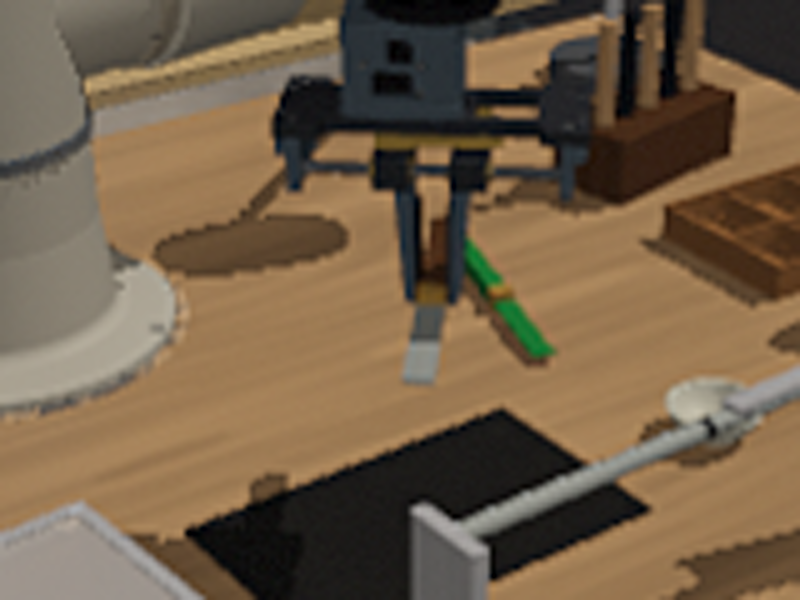

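{"method": "carry_out", "body": {
  "slide": [
    [0, 0, 0],
    [0, 0, 0],
    [0, 0, 0],
    [0, 0, 0],
    [0, 0, 0],
    [0, 0, 0],
    [0, 0, 0],
    [0, 0, 0],
    [0, 0, 0],
    [0, 0, 0]
  ],
  "dr": [
    [-0.9, 0, 0],
    [-0.9, 0, 0],
    [-0.9, 0, 0],
    [-0.9, 0, 0],
    [-0.9, 0, 0],
    [-0.9, 0, 0],
    [-0.9, 0, 0],
    [-0.9, 0, 0],
    [-0.9, 0, 0],
    [-0.92, 0, 0]
  ]
}}

```text
time_s: 7.32
ee_pos: [0.3972, 0.135, 0.158]
ee_rot: [-0.081, 1.57, 0.081]
wrist_force: [-0.4, 0.6, -1.1]
gripper_width: 0.175
```

{"method": "carry_out", "body": {
  "slide": [
    [0, -0.6, -0.2],
    [0, -0.9, -0.25],
    [0, -0.95, -0.25],
    [0, -0.95, -0.25],
    [0, -0.95, -0.25],
    [0, -0.95, -0.25],
    [0, -0.95, -0.25],
    [0, -0.95, -0.25],
    [0, -0.95, -0.25],
    [0, -0.95, -0.25],
    [0, -0.95, -0.25],
    [0, -0.95, -0.2]
  ],
  "dr": [
    [0, 0, 0],
    [0, 0, 0],
    [0, 0, 0],
    [0, 0, 0],
    [0, 0, 0],
    [0, 0, 0],
    [0, 0, 0],
    [0, 0, 0],
    [0, 0, 0],
    [0, 0, 0],
    [0, 0, 0],
    [0, 0, 0]
  ]
}}

```text
time_s: 8.32
ee_pos: [0.3439, -0.2035, 0.1581]
ee_rot: [-0.078, 1.57, 0.078]
wrist_force: [0.6, 0.6, -0.4]
gripper_width: 0.171
```

{"method": "carry_out", "body": {
  "slide": [
    [0.1, -0.8, -0.1],
    [0.1, -0.6, -0.1],
    [0.1, -0.3, 0],
    [0, 0, 0],
    [0, 0, 0]
  ],
  "dr": [
    [0, 0, 0],
    [0, 0, 0],
    [0, 0, 0],
    [0, 0, 0],
    [0, 0, 0]
  ]
}}

```text
time_s: 8.73
ee_pos: [0.3437, -0.2528, 0.1488]
ee_rot: [-0.078, 1.57, 0.08]
wrist_force: [0.2, 0.5, -0.7]
gripper_width: 0.174
```

```bash
cat > look.py <<'E'
from h import *
import sys
pt,dt=imaging.read_camera("top"); ps,ds=imaging.read_camera("scene")
np.savez('last.npz',pt=pt,dt=dt,ps=ps,ds=ds)
k=sys.argv[1]
a=[int(v) for v in sys.argv[2].split(',')]; b=[int(v) for v in sys.argv[3].split(',')]
crop(pt,*a,min(800/(a[2]-a[0]),600/(a[3]-a[1])),f'pics/{k}_t.png'); crop(ps,*b,min(800/(b[2]-b[0]),600/(b[3]-b[1])),f'pics/{k}_s.png')
E
python3 look.py a1 300,130,480,270 120,140,320,290
python3 - <<'E'
from h import *
goto([.3462,-.2784,.140],96.1)
E
```

```text
pos [ 0.3438 -0.2523  0.1491] slide [ 0.3  -0.87 -0.01] |d|mm 27.8
dr [-0.04 -0.   -0.01]
yaw_y 95.88 x [-0.     0.001 -1.   ] z [ 0.995  0.102 -0.   ]
```

View pics/a1_t.png

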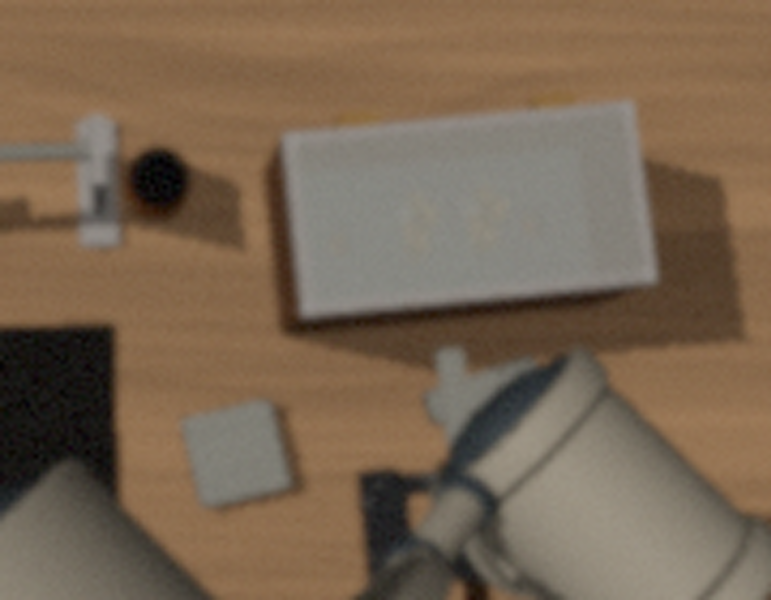

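View pics/a1_s.png

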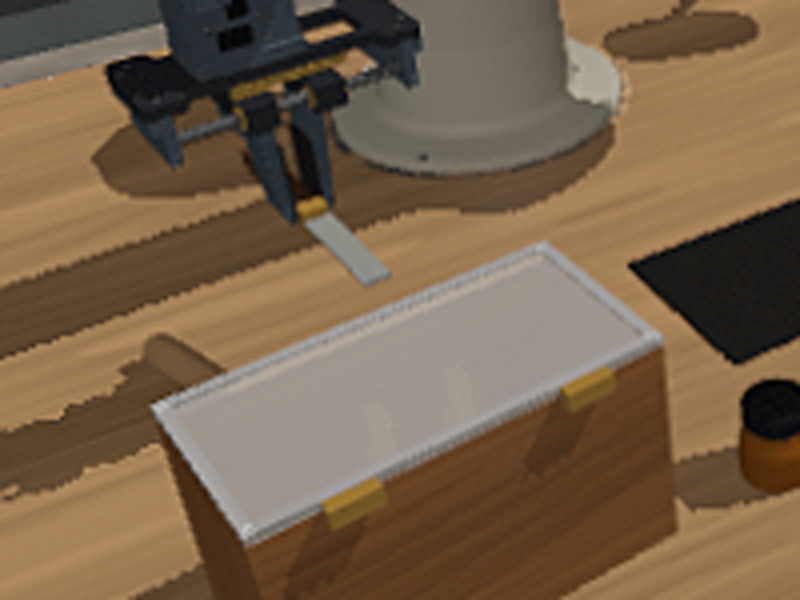

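```bash
cat > tip.py <<'E'
from h import *
import sys
def vplane(uv,cam='scene'):
    p,r=tool(); M=r.as_matrix(); n=M[:,1]; o,v=rays(cam,uv)
    t=((p-o)@n)/(v@n); Q=o+v*t[:,None]
    D=Q-p
    return Q,D@M[:,2],-(D@M[:,0])
if __name__=='__main__':
    uv=[[float(a) for a in s.split(',')] for s in sys.argv[1:]]
    Q,f,u=vplane(uv); print('pt',Q.round(4).tolist(),'fwd',f.round(4),'up',u.round(4))
    d=np.load('last.npz'); P=cloud('scene',d['ds'])
    for a in uv: print(P[int(round(a[1])),int(round(a[0]))].round(4))
E
python3 tip.py 213.8,210.2 200,196.5 206,202; python3 - <<'E'
from h import *
d=np.load('last.npz'); P=cloud('scene',d['ds']); p,r=tool()
D=r.inv().apply(P.reshape(-1,3)-p)
m=(abs(D[:,1])<.009)&(D[:,2]>.045)&(D[:,2]<.125)&(abs(D[:,0])<.05)
Q=D[m]; print(len(Q)); 
for a in np.arange(.045,.125,.01):
    q=Q[(Q[:,2]>=a)&(Q[:,2]<a+.01)]; print(round(a,3),len(q),(-np.median(q[:,0])*1000).round(1) if len(q) else '')
d=np.load('last.npz')
for n,dd in(('scene',d['ds']),('top',d['dt'])):
    P=cloud(n,dd).reshape(-1,3); c=(P-[.56,-.2555,0])@R.from_euler('z',6.1,degrees=True).as_matrix()
    m=(abs(c[:,0])<.05)&(abs(c[:,1])<.11)&(c[:,2]>.13); print(n,np.median(c[m,2]), m.sum())
E
```

```text
pt [[0.4543, -0.2409, 0.149], [0.3726, -0.2493, 0.1482], [0.4101, -0.2454, 0.1503]] fwd [0.1111 0.029  0.0667] up [-0.0001 -0.0009  0.0013]
[ 0.2435 -0.1897  0.0049]
[ 0.3818 -0.2509  0.1553]
[ 0.4169 -0.2469  0.1547]
101
0.045 12 5.2
0.055 14 4.7
0.065 13 5.4
0.075 14 5.1
0.085 14 5.0
0.095 15 5.8
0.105 15 6.4
0.115 4 7.3
scene 0.15595650726118165 2766
top 0.15513469767904509 2373
```

{"method": "carry_out", "body": {
  "slide": [
    [0.08, -0.29, 0],
    [0.08, -0.29, 0],
    [0.08, -0.29, 0],
    [0, 0, 0],
    [0, 0, 0.3],
    [0, 0, 0.3],
    [0, 0, 0.2],
    [0, 0, 0],
    [0, 0, 0]
  ],
  "dr": [
    [0, 0, 0],
    [0, 0, 0],
    [0, 0, 0],
    [0, 0, 0],
    [0, 0, 0],
    [0, 0, 0],
    [0, 0, 0],
    [0, 0, 0],
    [0, 0, 0]
  ]
}}

```text
time_s: 9.58
ee_pos: [0.3709, -0.2766, 0.1419]
ee_rot: [-0.082, 1.569, 0.082]
wrist_force: [0.5, -0.3, -1.6]
gripper_width: 0.173
```

```bash
python3 look.py a2 300,130,480,270 160,160,260,235
python3 - <<'E'
from h import *
goto([.3462,-.2784,.1418],96.1)
d=np.load('last.npz'); P=cloud('scene',d['ds']); p,r=tool()
D=r.inv().apply(P.reshape(-1,3)-p)
m=(abs(D[:,1])<.009)&(D[:,2]>.045)&(D[:,2]<.145)&(abs(D[:,0])<.05)
Q=D[m]; print(len(Q)); 
for a in np.arange(.045,.145,.01):
    q=Q[(Q[:,2]>=a)&(Q[:,2]<a+.01)]; print(round(a,3),len(q),(-np.median(q[:,0])*1000).round(1) if len(q) else '')
E
```

```text
pos [ 0.3704 -0.2767  0.1419] slide [ 0.    0.03 -0.81] |d|mm 24.2
dr [-0.04 -0.   -0.  ]
yaw_y 95.92 x [-0.  0. -1.] z [ 0.995  0.103 -0.   ]
159
0.045 16 7.5
0.055 15 7.7
0.065 17 7.9
0.075 18 7.3
0.085 15 7.9
0.095 19 7.3
0.105 12 7.2
0.115 3 16.1
0.125 22 15.9
0.135 22 14.5
```

View pics/a2_s.png

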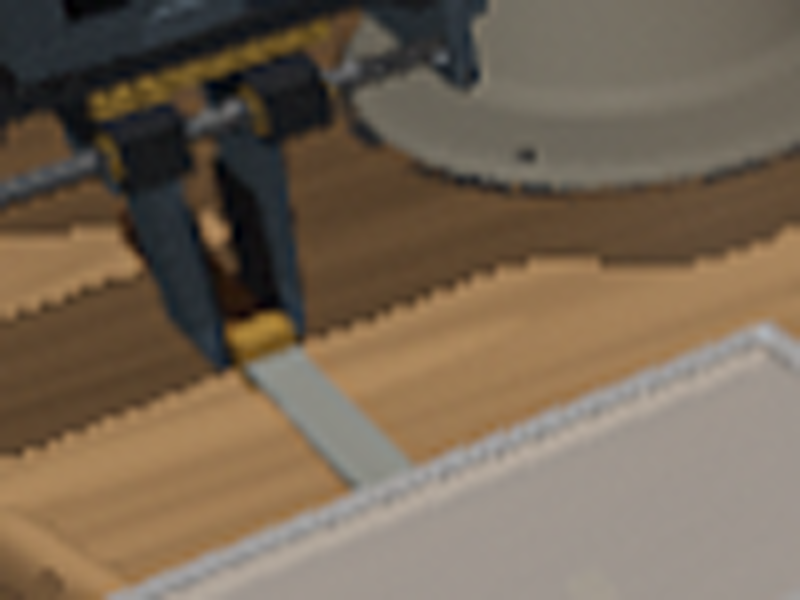

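{"method": "carry_out", "body": {
  "slide": [
    [-0.03, 0, 0],
    [0, 0, 0.2],
    [0, 0, 0.2],
    [0, 0, 0.1],
    [0, 0, 0]
  ],
  "dr": [
    [0, 0, 0],
    [0, 0, 0],
    [0, 0, 0],
    [0, 0, 0],
    [0, 0, 0]
  ]
}}

```text
time_s: 10.1
ee_pos: [0.3863, -0.2755, 0.1429]
ee_rot: [-0.081, 1.569, 0.081]
wrist_force: [-0.2, -0.2, -1.2]
gripper_width: 0.172
```

{"method": "carry_out", "body": {
  "slide": [
    [0, 0, 0.2],
    [0, 0, 0.2],
    [0, 0, 0.2],
    [0, 0, 0],
    [0, 0, 0]
  ],
  "dr": [
    [0, 0, 0],
    [0, 0, 0],
    [0, 0, 0],
    [0, 0, 0],
    [0, 0, 0]
  ]
}}

```text
time_s: 10.52
ee_pos: [0.4036, -0.2735, 0.1427]
ee_rot: [-0.081, 1.569, 0.081]
wrist_force: [-0.3, -0.1, -0.8]
gripper_width: 0.177
```

```bash
python3 look.py a3 300,130,480,270 140,150,300,270
python3 - <<'E'
from h import *
goto([.3462,-.2784,.1418],96.1)
d=np.load('last.npz'); P=cloud('scene',d['ds']); p,r=tool()
D=r.inv().apply(P.reshape(-1,3)-p)
m=(abs(D[:,1])<.009)&(D[:,2]>.045)&(D[:,2]<.145)&(abs(D[:,0])<.05)
Q=D[m]; print(len(Q)); 
for a in np.arange(.045,.145,.01):
    q=Q[(Q[:,2]>=a)&(Q[:,2]<a+.01)]; print(round(a,3),len(q),(-np.median(q[:,0])*1000).round(1) if len(q) else '')
print(status.state())
E
```

```text
pos [ 0.4032 -0.2735  0.1427] slide [ 0.03  0.03 -1.91] |d|mm 57.2
dr [-0.04 -0.   -0.  ]
yaw_y 95.9 x [-0.  0. -1.] z [ 0.995  0.103 -0.   ]
176
0.045 17 7.6
0.055 18 7.7
0.065 18 7.4
0.075 7 7.2
0.085 6 15.2
0.095 24 14.0
0.105 22 13.5
0.115 22 13.8
0.125 22 13.7
0.135 20 13.4
{'time_s': 10.6167, 'qpos': array([-7.18641655e-01,  3.95501778e-01,  1.76566816e+00, -4.42723538e-05,
        9.80711778e-01, -2.39232495e+00]), 'joint_vel': array([-0.00392791, -0.00110938,  0.00394046,  0.00085729, -0.00031392,
       -0.0015568 ]), 'effort': array([ 3.36855697e-01, -6.91523838e+01, -2.90586305e+01, -5.32506849e-02,
        1.06967203e-02,  1.70508272e-02]), 'ee_pos': array([ 0.40318331, -0.27348704,  0.14273917]), 'ee_rot': array([-0.08068536,  1.56951801,  0.08096011]), 'wrist_force': array([ 0.13466333, -0.05999505, -1.09948499]), 'ft_torque': array([ 0.04574665,  0.04206853, -0.01439068]), 'gripper_width': 0.17301922826355995}
```

View pics/a3_s.png

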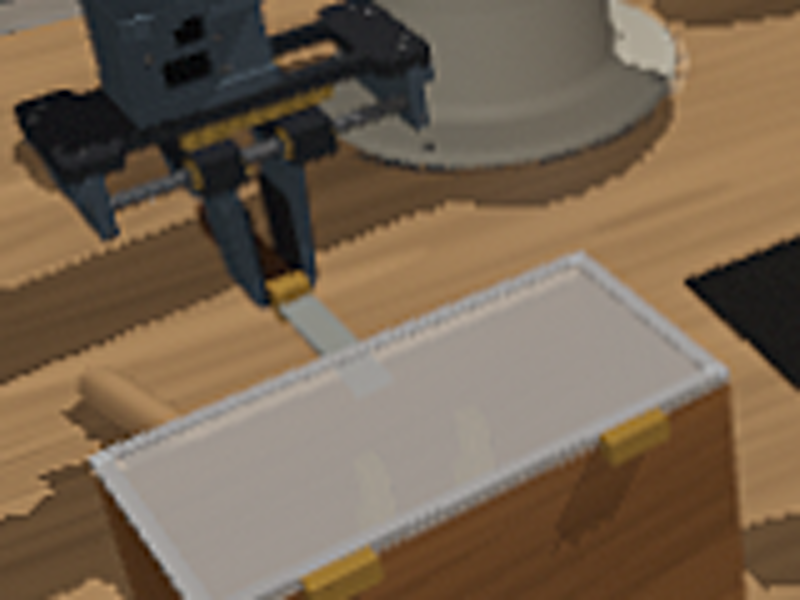

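{"method": "carry_out", "body": {
  "slide": [
    [-0.13, 0, 0],
    [-0.18, 0, 0],
    [-0.18, 0, 0.02],
    [-0.17, 0, 0.02],
    [-0.17, 0, 0.03],
    [0, 0, 0]
  ],
  "dr": [
    [0, 0, 0],
    [0, 0, 0],
    [0, 0, 0],
    [0, 0, 0],
    [0, 0, 0],
    [0, 0, 0]
  ]
}}

```text
time_s: 11.12
ee_pos: [0.4058, -0.2737, 0.1689]
ee_rot: [-0.082, 1.568, 0.08]
wrist_force: [-0.3, 0.5, -1.7]
gripper_width: 0.174
```

```bash
python3 look.py a4 300,130,480,270 140,150,300,270
```

```text
(no output)
```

View pics/a4_s.png

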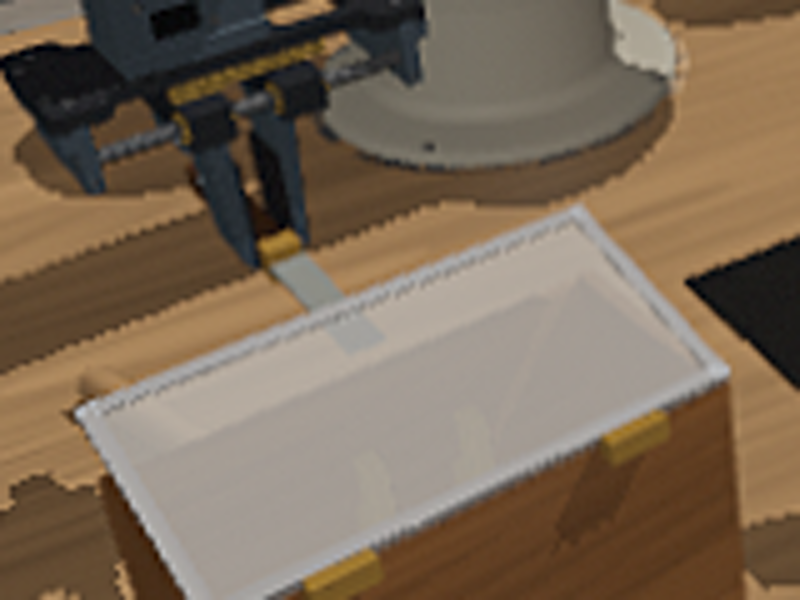

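{"method": "carry_out", "body": {
  "slide": [
    [-0.3, 0, 0.1],
    [-0.32, 0, 0.14],
    [-0.3, 0, 0.17],
    [-0.28, 0, 0.2],
    [-0.26, 0, 0.23],
    [-0.23, 0, 0.26],
    [-0.2, 0, 0.28],
    [0, 0, 0]
  ],
  "dr": [
    [0, 0, 0],
    [0, 0, 0],
    [0, 0, 0],
    [0, 0, 0],
    [0, 0, 0],
    [0, 0, 0],
    [0, 0, 0],
    [0, 0, 0]
  ]
}}

```text
time_s: 11.88
ee_pos: [0.4486, -0.2694, 0.2255]
ee_rot: [-0.082, 1.567, 0.08]
wrist_force: [0.5, -0.6, -0.9]
gripper_width: 0.17
```

```bash
python3 look.py a5 300,130,480,270 140,130,300,270
```

```text
(no output)
```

View pics/a5_s.png

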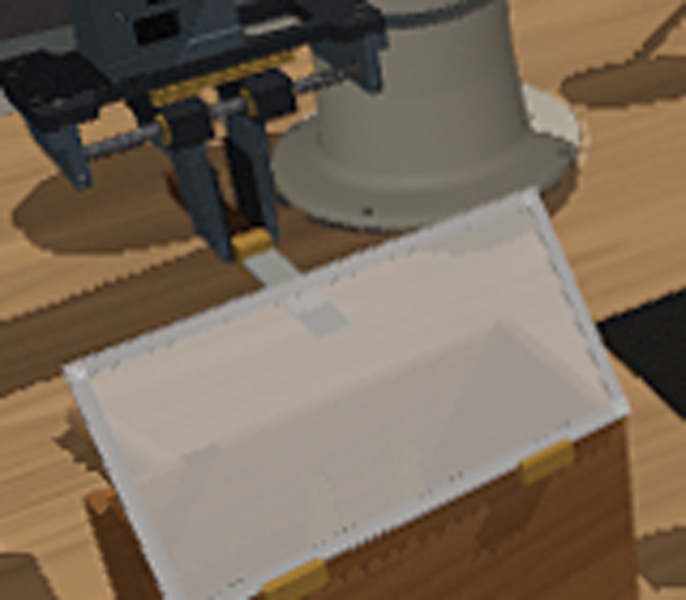

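{"method": "carry_out", "body": {
  "slide": [
    [-0.18, 0, 0.27],
    [-0.16, 0, 0.3],
    [-0.13, 0, 0.3],
    [-0.1, 0, 0.32],
    [-0.07, 0, 0.33],
    [-0.03, 0, 0.33],
    [0, 0, 0.3],
    [0, 0, 0.2],
    [0, 0, 0]
  ],
  "dr": [
    [0, 0, 0],
    [0, 0, 0],
    [0, 0, 0],
    [0, 0, 0],
    [0, 0, 0],
    [0, 0, 0],
    [0, 0, 0],
    [0, 0, 0],
    [0, 0, 0]
  ]
}}

```text
time_s: 12.73
ee_pos: [0.5181, -0.2618, 0.2442]
ee_rot: [-0.081, 1.569, 0.081]
wrist_force: [0.2, 0.5, -0.7]
gripper_width: 0.172
```

```bash
python3 look.py a6 300,130,480,270 140,130,300,270
```

```text
(no output)
```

View pics/a6_s.png

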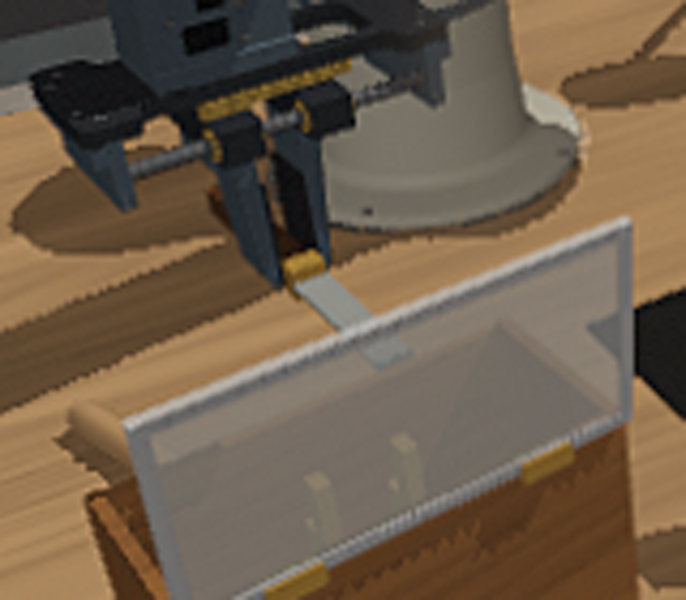

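{"method": "carry_out", "body": {
  "slide": [
    [0, 0, 0.15],
    [0.02, 0, 0.1],
    [0, 0, 0]
  ],
  "dr": [
    [0, 0, 0],
    [0, 0, 0],
    [0, 0, 0]
  ]
}}

```text
time_s: 13.08
ee_pos: [0.5245, -0.2611, 0.2438]
ee_rot: [-0.081, 1.569, 0.081]
wrist_force: [-0.2, -0.2, -1.1]
gripper_width: 0.171
```

{"method": "carry_out", "body": {
  "slide": [
    [0, 0, -0.3],
    [-0.1, 0, -0.7],
    [-0.1, 0, -0.9],
    [0, 0, -0.9],
    [0, 0, -0.9],
    [0, 0, -0.6],
    [0, 0, 0]
  ],
  "dr": [
    [0, 0, 0],
    [0, 0, 0],
    [0, 0, 0],
    [0, 0, 0],
    [0, 0, 0],
    [0, 0, 0],
    [0, 0, 0]
  ]
}}

```text
time_s: 13.67
ee_pos: [0.3923, -0.2742, 0.2501]
ee_rot: [-0.079, 1.57, 0.08]
wrist_force: [1.1, -0.4, -0.9]
gripper_width: 0.174
```

```bash
python3 look.py a7 300,130,480,270 140,110,320,270
```

```text
(no output)
```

View pics/a7_s.png

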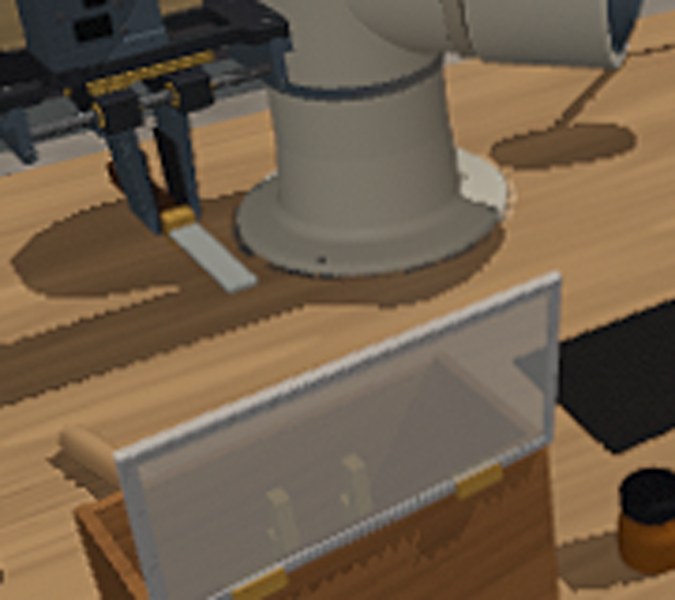

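View pics/a7_t.png

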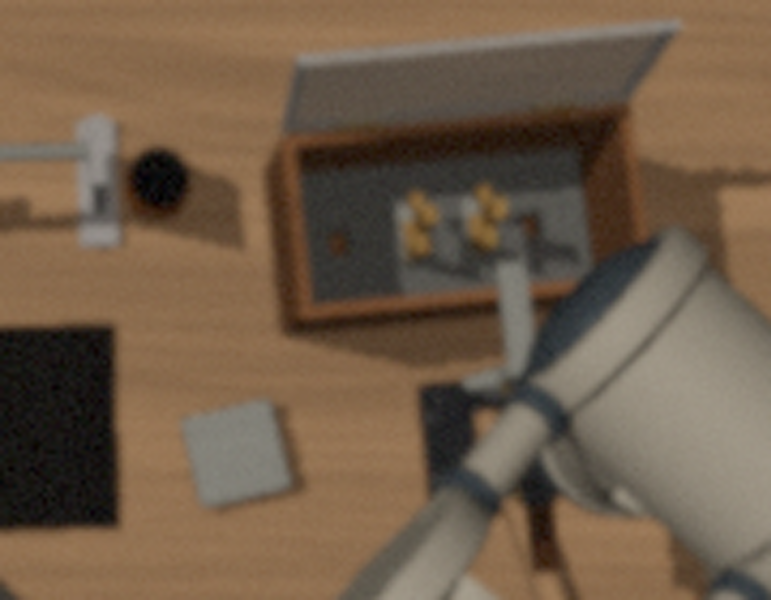

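```bash
python3 - <<'E'
from h import *
goto([.3972,.135,.16],7.8)
E
```

```text
pos [ 0.3951 -0.2746  0.2503] slide [ 3.   13.58  1.45] |d|mm 419.4
dr [1.76e+01 1.00e-02 0.00e+00]
yaw_y 95.81 x [ 0.001 -0.001 -1.   ] z [0.995 0.101 0.001]
```

{"method": "carry_out", "body": {
  "slide": [
    [0.2, 0.5, 0],
    [0.25, 0.8, 0.1],
    [0.25, 0.95, 0.13],
    [0.25, 0.95, 0.13],
    [0.25, 0.95, 0.13],
    [0.25, 0.95, 0.13],
    [0.25, 0.95, 0.13],
    [0.25, 0.95, 0.13],
    [0.25, 0.95, 0.13],
    [0.25, 0.95, 0.13],
    [0.25, 0.95, 0.13],
    [0.25, 0.95, 0.13]
  ],
  "dr": [
    [0, 0, 0],
    [0, 0, 0],
    [0, 0, 0],
    [0, 0, 0],
    [0, 0, 0],
    [0, 0, 0],
    [0, 0, 0],
    [0, 0, 0],
    [0, 0, 0],
    [0, 0, 0],
    [0, 0, 0],
    [0, 0, 0]
  ]
}}

```text
time_s: 14.77
ee_pos: [0.4049, 0.054, 0.1612]
ee_rot: [-0.081, 1.568, 0.081]
wrist_force: [0.5, 0.6, -1.7]
gripper_width: 0.17
```

```bash
python3 - <<'E'
from h import *
goto([.3972,.135,.16],7.8)
E
```

```text
pos [0.4049 0.054  0.1612] slide [0.04 2.71 0.02] |d|mm 81.4
dr [ 1.762e+01  1.000e-02 -1.000e-02]
yaw_y 95.91 x [ 0.001  0.    -1.   ] z [0.995 0.103 0.001]
```

{"method": "carry_out", "body": {
  "slide": [
    [0, 0.7, 0],
    [0, 0.9, 0],
    [0, 0.8, 0],
    [0, 0.3, 0],
    [0, 0, 0],
    [0, 0, 0],
    [0, 0, 0],
    [0, 0, 0],
    [0, 0, 0],
    [0, 0, 0],
    [0, 0, 0],
    [0, 0, 0]
  ],
  "dr": [
    [0, 0, 0],
    [0, 0, 0],
    [0, 0, 0],
    [0, 0, 0],
    [0.98, 0, 0],
    [0.98, 0, 0],
    [0.98, 0, 0],
    [0.98, 0, 0],
    [0.98, 0, 0],
    [0.98, 0, 0],
    [0.98, 0, 0],
    [0.98, 0, 0]
  ]
}}

```text
time_s: 15.77
ee_pos: [0.3966, 0.133, 0.1614]
ee_rot: [0.459, 1.521, -0.458]
wrist_force: [0.2, 0.4, -1.1]
gripper_width: 0.173
```

{"method": "carry_out", "body": {
  "slide": [
    [0, 0, 0],
    [0, 0, 0],
    [0.3, 0, 0],
    [0.4, 0, 0],
    [0.5, 0, 0],
    [0.6, 0, 0],
    [0.6, 0, 0],
    [0.6, 0, 0],
    [0.5, 0, 0],
    [0.3, 0, 0],
    [0, 0, 0],
    [0, 0, 0]
  ],
  "dr": [
    [0.98, 0, 0],
    [0.98, 0, 0],
    [0.98, 0, 0],
    [0.98, 0, 0],
    [0.98, 0, 0],
    [0.98, 0, 0],
    [0.98, 0, 0],
    [0.98, 0, 0],
    [0.98, 0, 0],
    [0.98, 0, 0],
    [0, 0, 0],
    [0, 0, 0]
  ]
}}

```text
time_s: 16.77
ee_pos: [0.3962, 0.1329, 0.0472]
ee_rot: [1.107, 1.271, -1.108]
wrist_force: [1.1, 0.7, -0.3]
gripper_width: 0.174
```

```bash
python3 look.py a8 200,130,480,280 260,130,400,240; python3 - <<'E'
from h import *
goto([.3972,.135,.0088],7.8)
E
```

```text
pos [0.3966 0.1329 0.0479] slide [ 1.3   0.03 -0.07] |d|mm 39.2
dr [ 0.01 -0.   -0.01]
yaw_y 7.86 x [ 0.001  0.    -1.   ] z [ 0.137 -0.991 -0.   ]
```

View pics/a8_s.png

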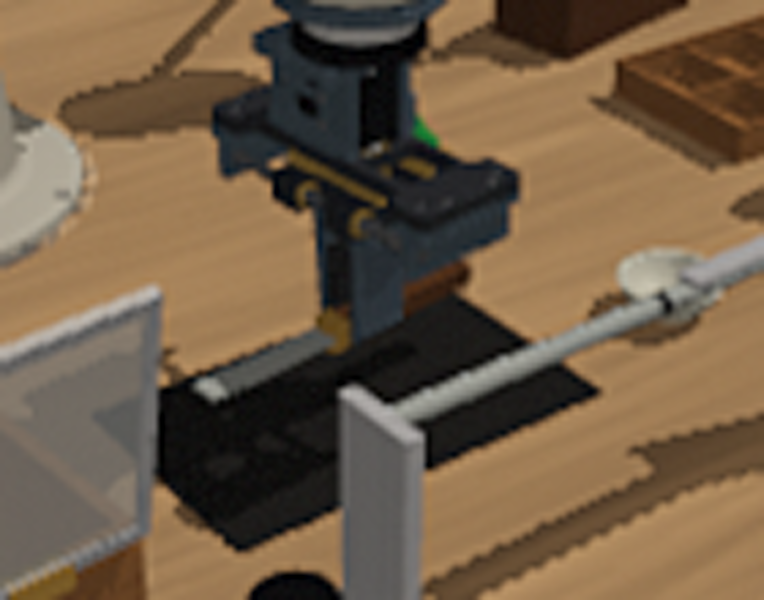

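{"method": "carry_out", "body": {
  "slide": [
    [0.4, 0, -0.03],
    [0.4, 0, -0.02],
    [0.25, 0, 0],
    [0.15, 0, 0],
    [0.06, 0, 0],
    [0, 0, 0],
    [0, 0, 0]
  ],
  "dr": [
    [0, 0, 0],
    [0, 0, 0],
    [0, 0, 0],
    [0, 0, 0],
    [0, 0, 0],
    [0, 0, 0],
    [0, 0, 0]
  ]
}}

```text
time_s: 17.45
ee_pos: [0.3961, 0.1343, 0.01]
ee_rot: [1.11, 1.27, -1.109]
wrist_force: [0.2, -0.6, -1.2]
gripper_width: 0.173
```

{"method": "carry_out", "body": {
  "slide": [
    [0, 0, 0],
    [0, 0, 0],
    [0, 0, 0],
    [0, 0, 0],
    [0, 0, 0],
    [0, 0, 0]
  ],
  "dr": [
    [0, 0, 0],
    [0, 0, 0],
    [0, 0, 0],
    [0, 0, 0],
    [0, 0, 0],
    [0, 0, 0]
  ],
  "gripper": 0.45
}}

```text
time_s: 17.95
ee_pos: [0.3959, 0.1343, 0.0097]
ee_rot: [1.11, 1.27, -1.11]
wrist_force: [-0.9, -0.1, 0.4]
gripper_width: 0.451
```

{"method": "carry_out", "body": {
  "slide": [
    [-0.3, 0, 0],
    [-0.6, 0, 0],
    [-0.9, 0, 0],
    [-0.9, 0, 0],
    [-0.9, 0, 0],
    [-0.9, 0, 0],
    [-0.9, 0, 0],
    [-0.9, 0, 0],
    [-0.9, 0, 0],
    [-0.9, 0, 0]
  ],
  "dr": [
    [0, 0, 0],
    [0, 0, 0],
    [0, 0, 0],
    [-0.9, 0, 0],
    [-0.9, 0, 0],
    [-0.9, 0, 0],
    [-0.9, 0, 0],
    [-0.9, 0, 0],
    [-0.9, 0, 0],
    [-0.9, 0, 0]
  ]
}}

```text
time_s: 18.78
ee_pos: [0.3954, 0.1342, 0.2541]
ee_rot: [0.689, 1.459, -0.689]
wrist_force: [1.6, 0.1, 0.3]
gripper_width: 0.45
```

```bash
python3 look.py a9 200,130,480,280 120,130,440,290; python3 - <<'E'
from h import *
C=lambda u,v:[.56+u*.9943-v*.1063,-.2555+u*.1063+v*.9943]
print(C(0,.025),C(0,-.025))
goto(C(0,.025)+[.24],96.1)
E
```

```text
[0.5573425000000001, -0.2306425] [0.5626575, -0.2803575]
pos [0.3976 0.1347 0.2561] slide [ 0.56 -3.61 12.79] |d|mm 399.0
dr [-11.34   0.06  -0.04]
yaw_y 39.38 x [ 0.006  0.001 -1.   ] z [ 0.634 -0.773  0.003]
```

View pics/a9_s.png

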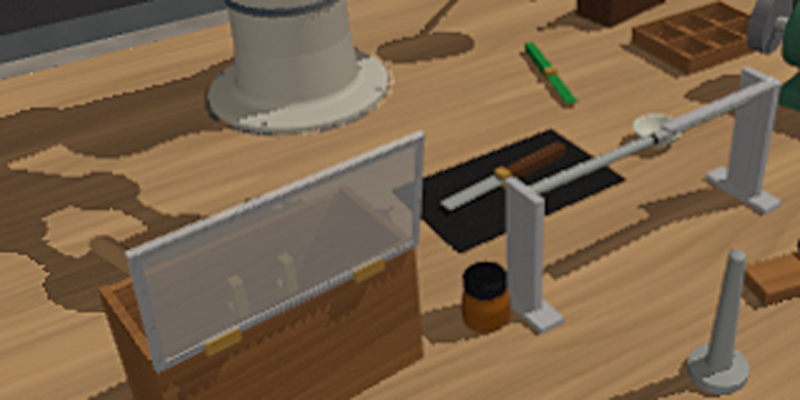

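View pics/a9_t.png

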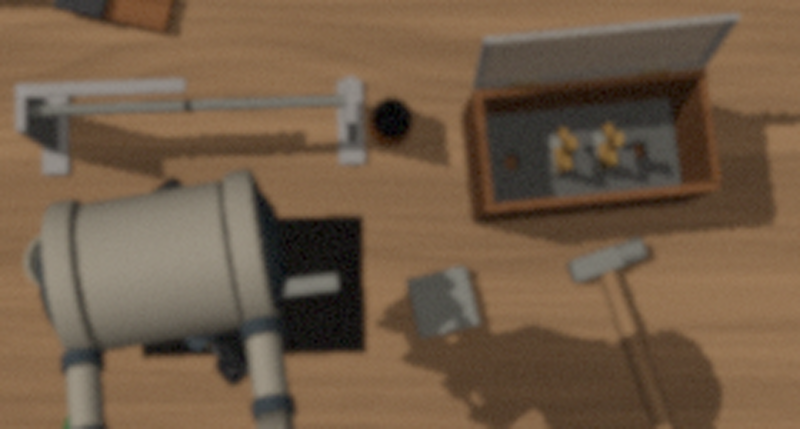

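```bash
python3 - <<'E'
from h import *
d=np.load('last.npz')
C=lambda u,v,z:[.56+u*.9943-v*.1063,-.2555+u*.1063+v*.9943,z]
for n,p,(x0,y0,x1,y1) in(('top',d['pt'],(360,150,450,210)),('scene',d['ps'],(160,180,300,285))):
    f=8 if n=='top' else 5.5
    im=cv2.resize(p,None,fx=f,fy=f,interpolation=cv2.INTER_CUBIC)
    for k in(-.025,.025):
        def dr(pts,col):
            q=((proj(n,[C(*a) for a in pts])+.5)*f-.5).astype(np.int32); cv2.polylines(im,[q],True,col,1,cv2.LINE_AA)
        dr([(-.007,k-.005,.142),(.007,k-.005,.142),(.007,k+.005,.142),(-.007,k+.005,.142)],(0,255,0))
        dr([(-.022,k-.006,.102),(.022,k-.006,.102),(.022,k+.006,.102),(-.022,k+.006,.102)],(255,0,0))
        dr([(-.065,-.125,.15),(.065,-.125,.15),(.065,.125,.15),(-.065,.125,.15)],(0,0,255))
    im=im[int(y0*f):int(y1*f),int(x0*f):int(x1*f)]
    cv2.imwrite(f'pics/c1_{n}.png',cv2.cvtColor(im,cv2.COLOR_RGB2BGR))
E
```

```text
(no output)
```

View pics/c1_top.png

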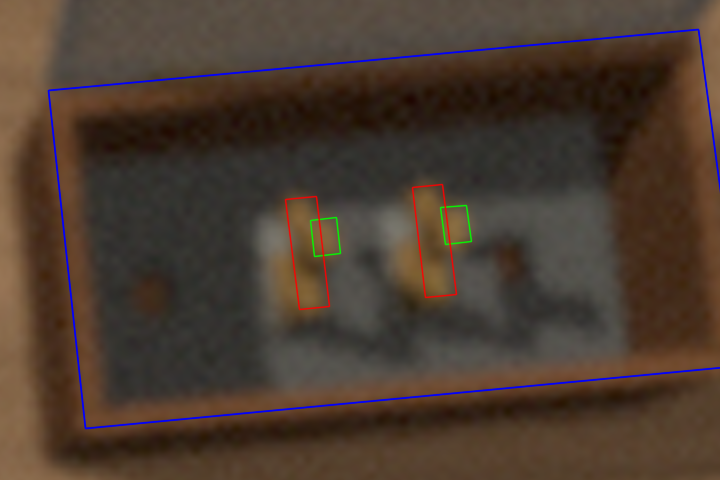

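View pics/c1_scene.png

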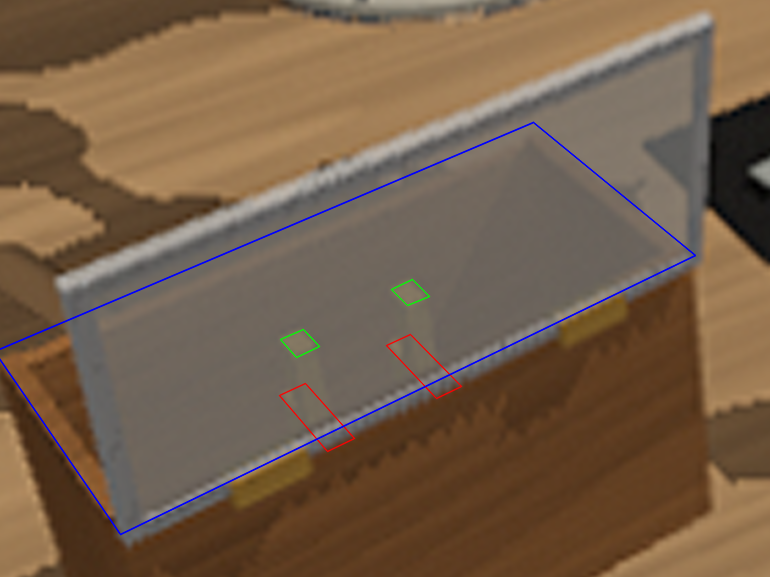

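{"method": "carry_out", "body": {
  "slide": [
    [0, -0.15, 0.5],
    [0, -0.26, 0.92],
    [0, -0.28, 0.98],
    [0, -0.28, 0.98],
    [0, -0.28, 0.98],
    [0, -0.28, 0.98],
    [0, -0.28, 0.98],
    [0, -0.28, 0.98],
    [0, -0.28, 0.98],
    [0, -0.28, 0.98],
    [0, -0.28, 0.98],
    [0, -0.28, 0.98]
  ],
  "dr": [
    [0, 0, 0],
    [0, 0, 0],
    [0, 0, 0],
    [0, 0, 0],
    [0, 0, 0],
    [0, 0, 0],
    [0, 0, 0],
    [0, 0, 0],
    [0, 0, 0],
    [0, 0, 0],
    [0, 0, 0],
    [0, 0, 0]
  ]
}}

```text
time_s: 19.88
ee_pos: [0.5339, -0.1889, 0.2517]
ee_rot: [0.693, 1.459, -0.693]
wrist_force: [0.1, 0.3, 0.2]
gripper_width: 0.449
```

{"method": "carry_out", "body": {
  "slide": [
    [0, -0.28, 0.98],
    [0, -0.1, 0.5],
    [0, 0, 0],
    [0, 0, 0],
    [0, 0, 0],
    [0, 0, 0],
    [0, 0, 0],
    [0, 0, 0],
    [0, 0, 0],
    [0, 0, 0],
    [0, 0, 0],
    [0, 0, 0]
  ],
  "dr": [
    [0, 0, 0],
    [-0.5, 0, 0],
    [-1, 0, 0],
    [-1, 0, 0],
    [-1, 0, 0],
    [-1, 0, 0],
    [-1, 0, 0],
    [-1, 0, 0],
    [-1, 0, 0],
    [-1, 0, 0],
    [-1, 0, 0],
    [-1, 0, 0]
  ]
}}

```text
time_s: 20.88
ee_pos: [0.5528, -0.2289, 0.2516]
ee_rot: [-0.025, 1.572, 0.026]
wrist_force: [0.1, -1.1, -0.7]
gripper_width: 0.45
```

```bash
python3 - <<'E'
from h import *
C=lambda u,v:[.56+u*.9943-v*.1063,-.2555+u*.1063+v*.9943]
goto(C(-.001,.0255)+[.118],96.1)
E
```

```text
pos [ 0.5528 -0.2289  0.2516] slide [ 4.45 -0.05  0.12] |d|mm 133.6
dr [-0.84 -0.01 -0.01]
yaw_y 91.88 x [-0.001  0.001 -1.   ] z [ 0.999  0.033 -0.001]
```

{"method": "carry_out", "body": {
  "slide": [
    [0.3, -0.03, 0.12],
    [0.6, -0.02, 0],
    [0.6, 0, 0],
    [0.5, 0, 0],
    [0.2, 0, 0],
    [0, 0, 0]
  ],
  "dr": [
    [-0.84, 0, 0],
    [0, 0, 0],
    [0, 0, 0],
    [0, 0, 0],
    [0, 0, 0],
    [0, 0, 0]
  ]
}}

```text
time_s: 21.38
ee_pos: [0.5559, -0.23, 0.1847]
ee_rot: [-0.079, 1.572, 0.082]
wrist_force: [0.1, -0.7, -0.4]
gripper_width: 0.446
```

```bash
python3 look.py b1 300,130,480,270 140,110,320,270; python3 - <<'E'
from h import *
C=lambda u,v:[.56+u*.9943-v*.1063,-.2555+u*.1063+v*.9943]
goto(C(-.001,.0255)+[.118],96.1)
E
```

```text
pos [ 0.5569 -0.2305  0.1868] slide [ 2.29  0.01 -0.02] |d|mm 68.8
dr [-0.05 -0.   -0.  ]
yaw_y 95.87 x [-0.  0. -1.] z [ 0.995  0.102 -0.   ]
```

View pics/b1_s.png

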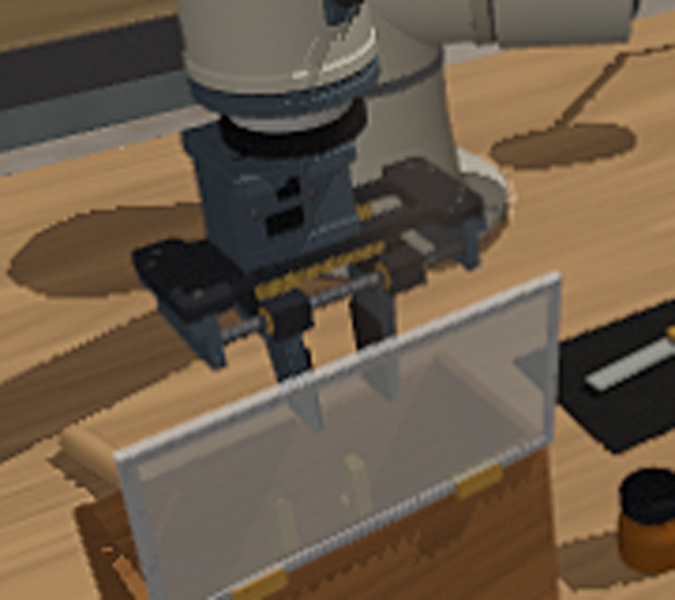

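View pics/b1_t.png

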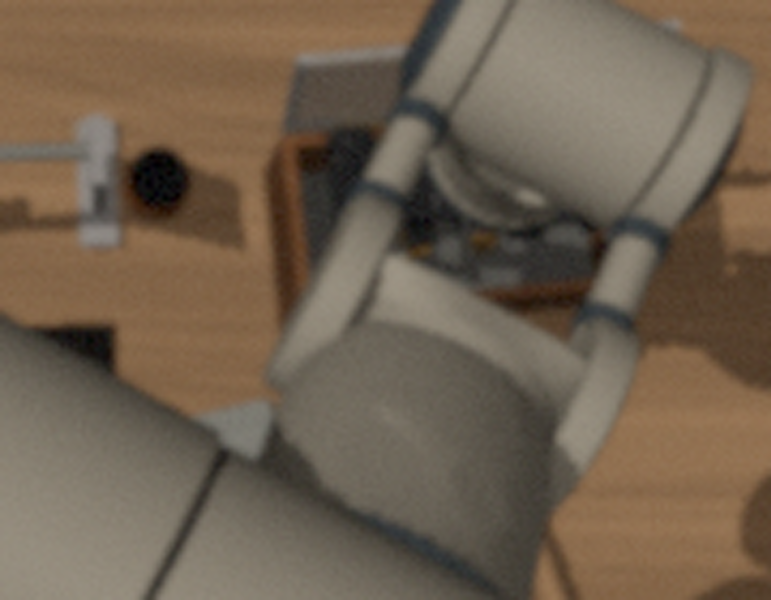

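{"method": "carry_out", "body": {
  "slide": [
    [0.4, 0, 0],
    [0.5, 0, 0],
    [0.5, 0, 0],
    [0.4, 0, 0],
    [0.3, 0, 0],
    [0.19, 0, 0],
    [0, 0, 0]
  ],
  "dr": [
    [0, 0, 0],
    [0, 0, 0],
    [0, 0, 0],
    [0, 0, 0],
    [0, 0, 0],
    [0, 0, 0],
    [0, 0, 0]
  ]
}}

```text
time_s: 22.07
ee_pos: [0.5567, -0.2304, 0.1175]
ee_rot: [-0.08, 1.57, 0.081]
wrist_force: [-0.5, -0.2, 0.7]
gripper_width: 0.452
```

{"method": "carry_out", "body": {
  "slide": [
    [0, 0, 0],
    [0, 0, 0],
    [0, 0, 0],
    [0, 0, 0],
    [0, 0, 0],
    [0, 0, 0],
    [0, 0, 0],
    [0, 0, 0]
  ],
  "dr": [
    [0, 0, 0],
    [0, 0, 0],
    [0, 0, 0],
    [0, 0, 0],
    [0, 0, 0],
    [0, 0, 0],
    [0, 0, 0],
    [0, 0, 0]
  ],
  "gripper": 0
}}

```text
time_s: 22.73
ee_pos: [0.5571, -0.2307, 0.1183]
ee_rot: [-0.081, 1.569, 0.08]
wrist_force: [0.8, -0.5, 6.5]
gripper_width: 0.107
```

{"method": "carry_out", "body": {
  "slide": [
    [-0.15, 0, 0],
    [-0.4, 0, 0],
    [-0.6, 0, 0],
    [-0.6, 0, 0],
    [-0.6, 0, 0],
    [-0.7, 0, 0],
    [-0.7, 0, 0],
    [-0.7, 0, 0],
    [-0.6, 0, 0],
    [-0.5, 0, 0],
    [-0.2, 0, 0],
    [0, 0, 0]
  ],
  "dr": [
    [0, 0, 0],
    [0, 0, 0],
    [0, 0, 0],
    [0, 0, 0],
    [0, 0, 0],
    [0, 0, 0],
    [0, 0, 0],
    [0, 0, 0],
    [0, 0, 0],
    [0, 0, 0],
    [0, 0, 0],
    [0, 0, 0]
  ]
}}

```text
time_s: 23.73
ee_pos: [0.5572, -0.2306, 0.2916]
ee_rot: [-0.081, 1.568, 0.08]
wrist_force: [0.3, -0.7, -1.3]
gripper_width: 0.108
```

```bash
python3 look.py b2 180,130,480,270 140,110,320,270; python3 - <<'E'
from h import *
d=np.load('d0.npz')
def fr(x,y,yaw):
    c,s=np.cos(yaw),np.sin(yaw); return lambda P:(np.array([[c,-s,0],[s,c,0],[0,0,1]])@np.atleast_2d(P).T).T+[x,y,0]
S=fr(.5925,.182,np.radians(1.9))
for n,p in(('top',d['pt']),('scene',d['ps'])):
    f=5
    im=cv2.resize(p,None,fx=f,fy=f,interpolation=cv2.INTER_CUBIC)
    def dr(F,pts,col,cl=True):
        q=((proj(n,F(pts))+.5)*f-.5).astype(np.int32); cv2.polylines(im,[q],cl,col,1,cv2.LINE_AA)
    dr(S,[(-.006,-.17,.144),(-.006,0,.144),(.006,0,.144),(.006,-.17,.144)],(0,255,0))
    dr(S,[(0.011,.0,.168),(.025,0,.168),(.025,.17,.168),(.011,.17,.168)],(255,0,0))
    x0,y0,x1,y1=(200,145,340,200) if n=='top' else (315,150,440,270)
    im=im[y0*f:y1*f,x0*f:x1*f]
    cv2.imwrite(f'pics/r1_{n}.png',cv2.cvtColor(im,cv2.COLOR_RGB2BGR))
E
```

```text
(no output)
```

View pics/r1_top.png

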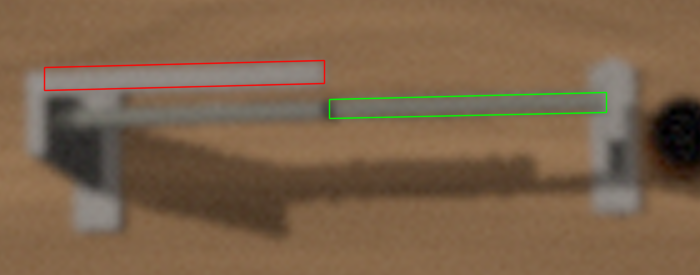

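View pics/r1_scene.png

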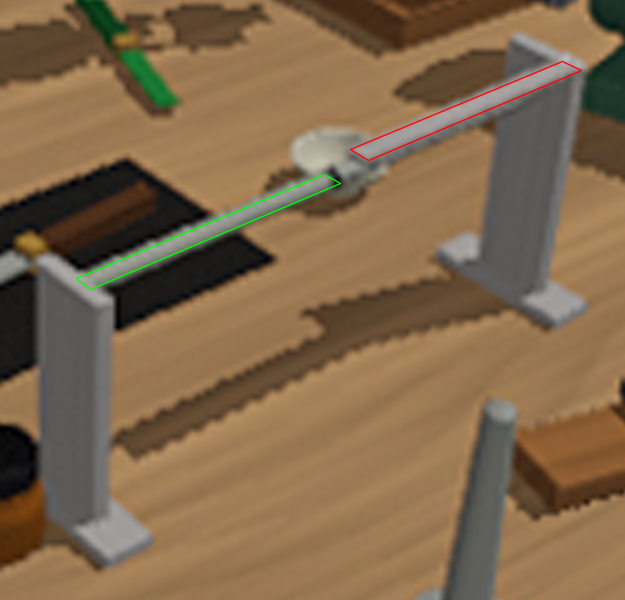

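View pics/b2_s.png

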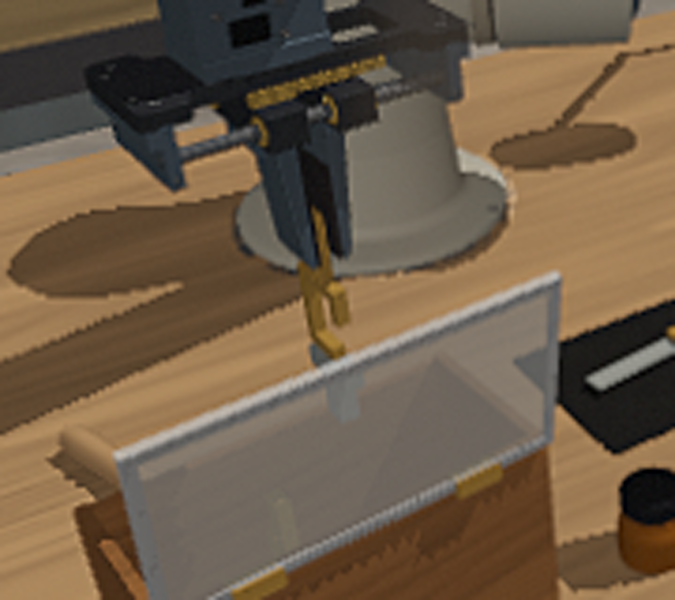

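{"method": "carry_out", "body": {
  "slide": [
    [0, 0.5, 0.05],
    [0, 0.9, 0.05],
    [0, 0.95, 0.05],
    [0, 0.95, 0.05],
    [0, 0.95, 0.05],
    [0, 0.95, 0.05],
    [0, 0.95, 0.05],
    [0, 0.95, 0.05],
    [0, 0.95, 0.05],
    [0, 0.95, 0.05],
    [0, 0.9, 0.05],
    [0, 0.8, 0]
  ],
  "dr": [
    [0, 0, 0],
    [0, 0, 0],
    [0, 0, 0],
    [0, 0, 0],
    [0, 0, 0],
    [0, 0, 0],
    [0, 0, 0],
    [0, 0, 0],
    [0, 0, 0],
    [0, 0, 0],
    [0, 0, 0],
    [0, 0, 0]
  ]
}}

```text
time_s: 24.83
ee_pos: [0.5392, 0.0928, 0.2893]
ee_rot: [-0.081, 1.571, 0.081]
wrist_force: [-0.3, -0.2, -1.2]
gripper_width: 0.108
```

{"method": "carry_out", "body": {
  "slide": [
    [0, 0.1, 0],
    [0, 0, 0],
    [0, 0, 0]
  ],
  "dr": [
    [0.39, 0, 0],
    [0.4, 0, 0],
    [0, 0, 0]
  ]
}}

```text
time_s: 25.08
ee_pos: [0.539, 0.0946, 0.2893]
ee_rot: [-0.026, 1.573, 0.026]
wrist_force: [-0.6, -0.6, -0.7]
gripper_width: 0.11
```

```bash
cat >> h.py <<'E'
def S(x,y): return [.5925+x*.9995-y*.0332,.182+x*.0332+y*.9995]
def Cc(u,v): return [.56+u*.9943-v*.1063,-.2555+u*.1063+v*.9943]
E
python3 look.py b3 180,130,480,270 240,90,440,240; python3 - <<'E'
from h import *
goto(S(-.055,-.085)+[.193],91.9)
E
```

```text
pos [0.5394 0.0938 0.2897] slide [3.22 0.05 0.04] |d|mm 96.7
dr [ 0.02 -0.02  0.  ]
yaw_y 92.02 x [-0.001 -0.    -1.   ] z [ 0.999  0.035 -0.001]
```

View pics/b3_s.png

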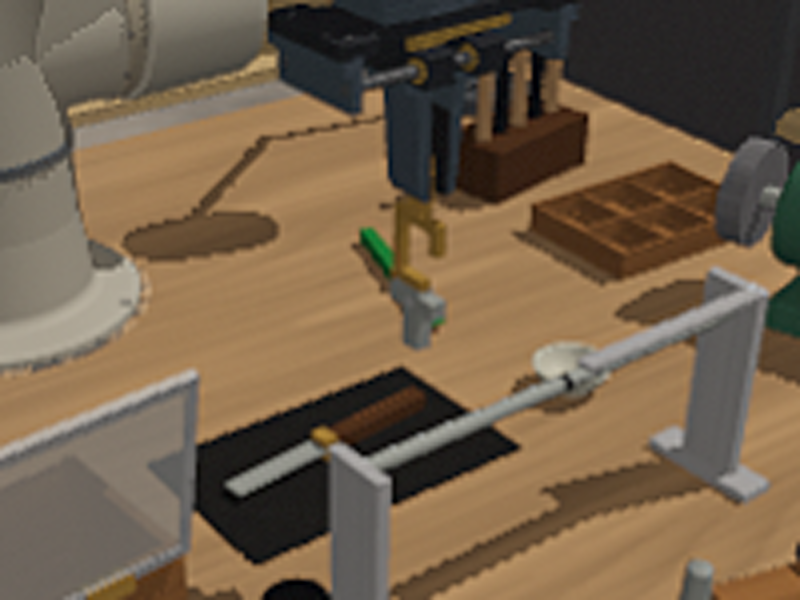

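{"method": "carry_out", "body": {
  "slide": [
    [0.4, 0.02, 0.02],
    [0.6, 0.02, 0.02],
    [0.7, 0, 0],
    [0.7, 0, 0],
    [0.5, 0, 0],
    [0.3, 0, 0],
    [0, 0, 0]
  ],
  "dr": [
    [0, 0, 0],
    [0, 0, 0],
    [0, 0, 0],
    [0, 0, 0],
    [0, 0, 0],
    [0, 0, 0],
    [0, 0, 0]
  ]
}}

```text
time_s: 25.77
ee_pos: [0.5401, 0.0945, 0.1926]
ee_rot: [-0.027, 1.574, 0.027]
wrist_force: [-0.2, -0.3, -2.0]
gripper_width: 0.11
```

```bash
python3 look.py b4 180,130,480,270 280,110,400,210; python3 - <<'E'
from h import *
goto(S(0,-.085)+[.193],91.9)
d=np.load('last.npz')
# overlay expected hook geometry
p,r=tool(); z0=p[2]-.112; M=r.as_matrix(); o=np.array([p[0],p[1],z0]); X=M[:,2];Y=M[:,1]
f=6; im=cv2.resize(d['ps'],None,fx=f,fy=f,interpolation=cv2.INTER_CUBIC)
W=lambda x,y,z:o+X*x+Y*y+np.array([0,0,z])
def dr(pts,col,cl=True):
    q=((proj('scene',[W(*a) for a in pts])+.5)*f-.5).astype(np.int32); cv2.polylines(im,[q],cl,col,1,cv2.LINE_AA)
y=-.006
dr([(-.022,y,.044),(-.022,y,.096),(.022,y,.096),(.022,y,.074),(.014,y,.074),(.014,y,.088),(-.014,y,.088),(-.014,y,.052),(.014,y,.052),(.014,y,.044)],(255,0,0))
dr([(-.007,-.005,.136),(.007,-.005,.136),(.007,-.005,.096),(-.007,-.005,.096)],(0,0,255))
im=im[100*f:200*f,280*f:400*f]; cv2.imwrite('pics/b4o.png',cv2.cvtColor(im,cv2.COLOR_RGB2BGR))
E
```

```text
pos [0.5414 0.0947 0.1948] slide [0.06 0.02 1.8 ] |d|mm 54.0
dr [ 0.01  0.   -0.  ]
yaw_y 91.94 x [ 0.  0. -1.] z [0.999 0.034 0.   ]
```

View pics/b4o.png

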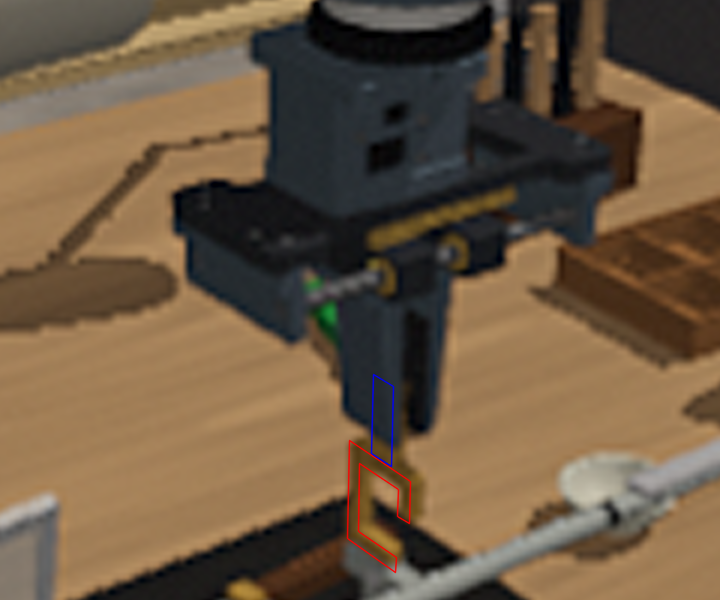

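{"method": "carry_out", "body": {
  "slide": [
    [0.06, 0, 0.2],
    [0, 0, 0.3],
    [0, 0, 0.3],
    [0, 0, 0.3],
    [0, 0, 0.3],
    [0, 0, 0.2],
    [0, 0, 0.1],
    [0, 0, 0]
  ],
  "dr": [
    [0, 0, 0],
    [0, 0, 0],
    [0, 0, 0],
    [0, 0, 0],
    [0, 0, 0],
    [0, 0, 0],
    [0, 0, 0],
    [0, 0, 0]
  ]
}}

```text
time_s: 26.53
ee_pos: [0.5928, 0.0965, 0.1924]
ee_rot: [-0.026, 1.571, 0.026]
wrist_force: [-1.0, 0.3, -1.9]
gripper_width: 0.105
```

```bash
python3 look.py b5 180,130,480,270 290,130,410,220; python3 - <<'E'
from h import *
goto(S(0,-.085)+[.174],91.9)
E
```

```text
pos [0.5919 0.0965 0.1925] slide [0.62 0.01 0.11] |d|mm 18.8
dr [ 0.01 -0.01 -0.  ]
yaw_y 91.94 x [-0. -0. -1.] z [ 0.999  0.034 -0.   ]
```

View pics/b5_s.png

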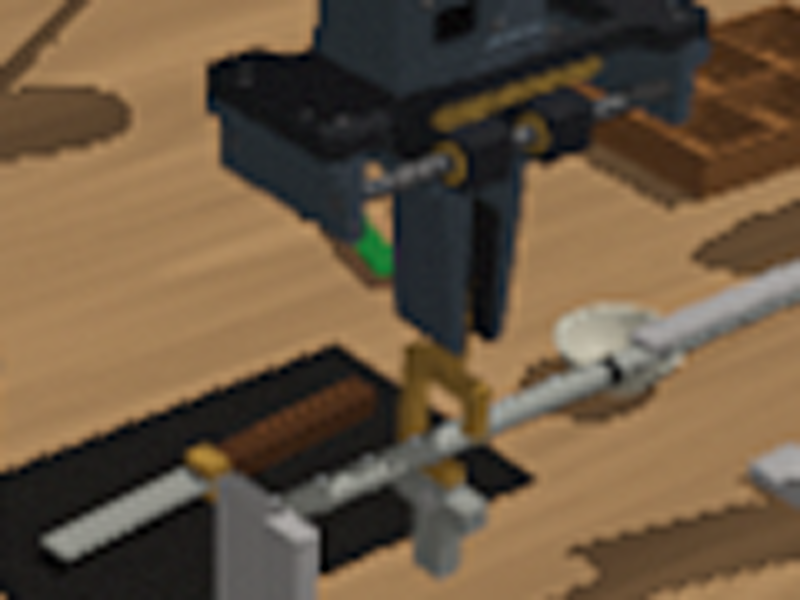

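{"method": "carry_out", "body": {
  "slide": [
    [0.15, 0, 0.03],
    [0.2, 0, 0.03],
    [0.15, 0, 0],
    [0.06, 0, 0],
    [0, 0, 0],
    [0, 0, 0]
  ],
  "dr": [
    [0, 0, 0],
    [0, 0, 0],
    [0, 0, 0],
    [0, 0, 0],
    [0, 0, 0],
    [0, 0, 0]
  ]
}}

```text
time_s: 27.13
ee_pos: [0.5938, 0.0965, 0.1757]
ee_rot: [-0.027, 1.571, 0.027]
wrist_force: [-0.4, -0.6, -1.2]
gripper_width: 0.107
```

```bash
python3 look.py b6 180,130,480,270 290,130,410,220; python3 - <<'E'
from h import *
goto(S(0,.06)+[.175],91.9)
print(status.state()['wrist_force'])
E
```

```text
pos [0.594  0.0965 0.176 ] slide [0.03 4.85 0.05] |d|mm 145.5
dr [0.01 0.   0.  ]
yaw_y 91.94 x [ 0. -0. -1.] z [0.999 0.034 0.   ]
[ 0.20967912  0.56317871 -0.2953804 ]
```

View pics/b6_s.png

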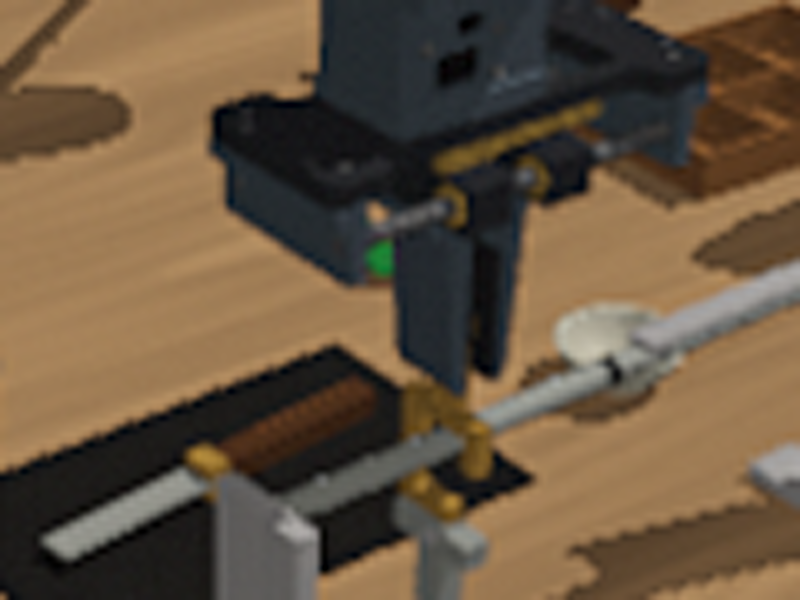

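{"method": "carry_out", "body": {
  "slide": [
    [0.03, 0.1, 0],
    [0, 0.3, 0],
    [0, 0.35, 0],
    [0, 0.35, 0],
    [0, 0.35, 0],
    [0, 0.35, 0],
    [0, 0.35, 0],
    [0, 0.35, 0],
    [0, 0.35, 0],
    [0, 0.3, 0],
    [0, 0.1, 0],
    [0, 0, 0]
  ],
  "dr": [
    [0, 0, 0],
    [0, 0, 0],
    [0, 0, 0],
    [0, 0, 0],
    [0, 0, 0],
    [0, 0, 0],
    [0, 0, 0],
    [0, 0, 0],
    [0, 0, 0],
    [0, 0, 0],
    [0, 0, 0],
    [0, 0, 0]
  ]
}}

```text
time_s: 28.23
ee_pos: [0.5906, 0.1948, 0.1749]
ee_rot: [-0.027, 1.571, 0.027]
wrist_force: [0.3, -0.0, -1.4]
gripper_width: 0.105
```

```bash
python3 look.py b7 180,130,480,270 310,110,450,215; python3 - <<'E'
from h import *
goto(S(0,.11)+[.175],91.9)
print(status.state()['wrist_force'])
E
```

```text
pos [0.5907 0.1938 0.1749] slide [-0.01  3.27  0.05] |d|mm 98.2
dr [ 0.01 -0.    0.  ]
yaw_y 91.94 x [-0. -0. -1.] z [ 0.999  0.034 -0.   ]
[ 0.35536402 -1.00682255 -1.04832739]
```

View pics/b7_s.png

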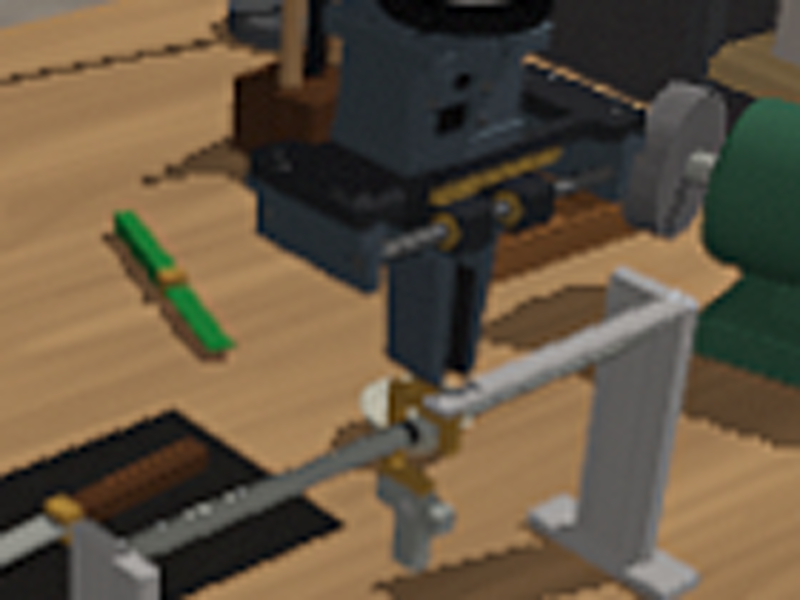

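{"method": "carry_out", "body": {
  "slide": [
    [0, 0.15, 0],
    [0, 0.3, 0],
    [0, 0.35, 0],
    [0, 0.4, 0],
    [0, 0.4, 0],
    [0, 0.4, 0],
    [0, 0.4, 0],
    [0, 0.4, 0],
    [0, 0.3, 0],
    [0, 0.17, 0],
    [0, 0, 0],
    [0, 0, 0]
  ],
  "dr": [
    [0, 0, 0],
    [0, 0, 0],
    [0, 0, 0],
    [0, 0, 0],
    [0, 0, 0],
    [0, 0, 0],
    [0, 0, 0],
    [0, 0, 0],
    [0, 0, 0],
    [0, 0, 0],
    [0, 0, 0],
    [0, 0, 0]
  ]
}}

```text
time_s: 29.33
ee_pos: [0.5873, 0.292, 0.1748]
ee_rot: [-0.027, 1.571, 0.027]
wrist_force: [1.5, -0.4, -0.3]
gripper_width: 0.109
```

```bash
python3 look.py b8 180,130,480,270 310,100,450,205; python3 - <<'E'
from h import *
goto(S(0,.11)+[.174],91.9)
print(status.state()['wrist_force'])
E
```

```text
pos [0.5874 0.2915 0.1749] slide [0.03 0.01 0.05] |d|mm 1.8
dr [ 0. -0.  0.]
yaw_y 91.92 x [-0. -0. -1.] z [ 0.999  0.033 -0.   ]
[-0.03158369 -0.24077914 -0.3804521 ]
```

View pics/b8_s.png

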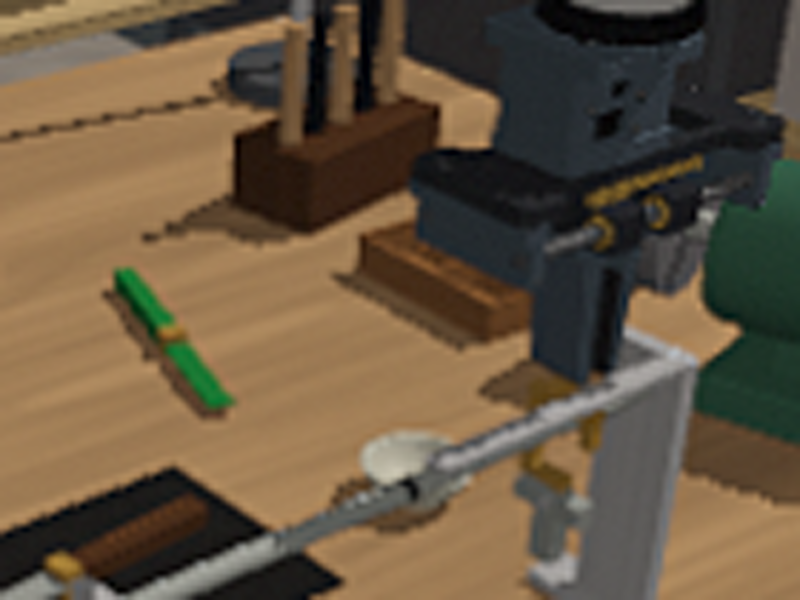

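{"method": "carry_out", "body": {
  "slide": [
    [0.03, 0, 0],
    [0.02, 0, 0],
    [0, 0, 0],
    [0, 0, 0]
  ],
  "dr": [
    [0, 0, 0],
    [0, 0, 0],
    [0, 0, 0],
    [0, 0, 0]
  ]
}}

```text
time_s: 29.77
ee_pos: [0.5876, 0.2916, 0.174]
ee_rot: [-0.026, 1.57, 0.026]
wrist_force: [-1.1, -1.7, 6.3]
gripper_width: 0.111
```

{"method": "carry_out", "body": {
  "slide": [
    [0, 0, 0],
    [0, 0, 0],
    [0, 0, 0],
    [0, 0, 0],
    [0, 0, 0],
    [0, 0, 0]
  ],
  "dr": [
    [0, 0, 0],
    [0, 0, 0],
    [0, 0, 0],
    [0, 0, 0],
    [0, 0, 0],
    [0, 0, 0]
  ],
  "gripper": 0.3
}}

```text
time_s: 30.27
ee_pos: [0.5874, 0.292, 0.1734]
ee_rot: [-0.027, 1.571, 0.027]
wrist_force: [0.5, 0.7, 0.0]
gripper_width: 0.299
```

{"method": "carry_out", "body": {
  "slide": [
    [-0.2, 0, 0],
    [-0.4, 0, 0],
    [-0.8, 0, 0],
    [-0.8, 0, 0],
    [-0.7, 0, 0],
    [-0.5, 0, 0],
    [-0.3, 0, 0]
  ],
  "dr": [
    [0, 0, 0],
    [0, 0, 0],
    [0, 0, 0],
    [0, 0, 0],
    [0, 0, 0],
    [0, 0, 0],
    [0, 0, 0]
  ]
}}

```text
time_s: 30.85
ee_pos: [0.5879, 0.2923, 0.2871]
ee_rot: [-0.026, 1.568, 0.027]
wrist_force: [1.6, -0.3, 0.1]
gripper_width: 0.301
```

```bash
python3 look.py b9 180,130,480,270 310,100,450,205; python3 - <<'E'
from h import *
goto(Cc(-.001,-.0245)+[.28],96.1)
print(status.state()['wrist_force'])
E
```

```text
pos [0.5879 0.2923 0.2861] slide [  0.18 -19.03  -1.52] |d|mm 572.9
dr [-0.83  0.03 -0.01]
yaw_y 91.94 x [ 0.002  0.001 -1.   ] z [0.999 0.034 0.003]
[-0.2217164   0.0599784   0.83506937]
```

View pics/b9_s.png

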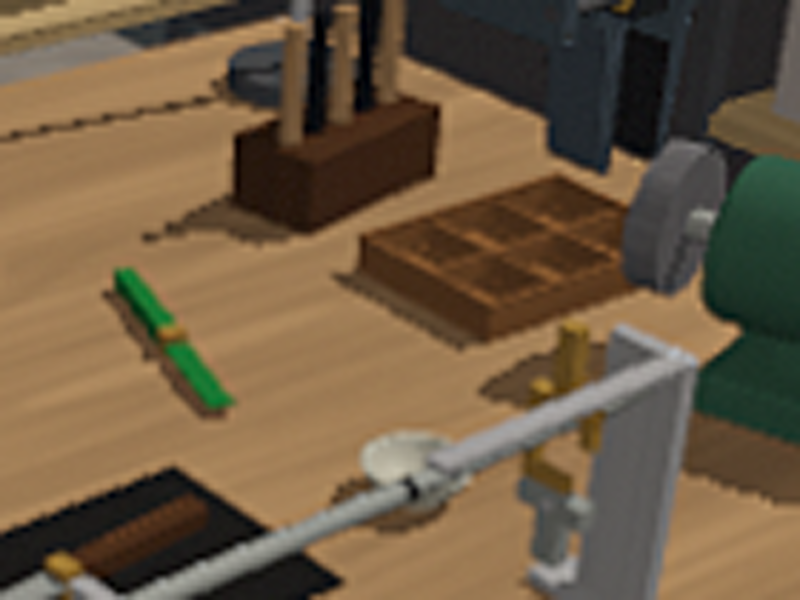

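View pics/b9_t.png

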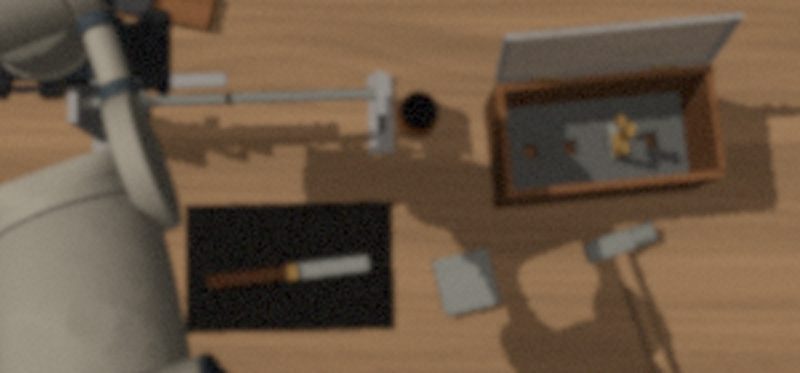

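{"method": "carry_out", "body": {
  "slide": [
    [0, -0.5, 0],
    [0, -0.9, -0.05],
    [0, -1, -0.08],
    [0, -1, -0.08],
    [0, -1, -0.08],
    [0, -1, -0.08],
    [0, -1, -0.08],
    [0, -1, -0.08],
    [0, -1, -0.08],
    [0, -1, -0.08],
    [0, -1, -0.08],
    [0, -1, -0.08]
  ],
  "dr": [
    [0, 0, 0],
    [0, 0, 0],
    [0, 0, 0],
    [0, 0, 0],
    [0, 0, 0],
    [0, 0, 0],
    [0, 0, 0],
    [0, 0, 0],
    [0, 0, 0],
    [0, 0, 0],
    [0, 0, 0],
    [0, 0, 0]
  ],
  "gripper": 0.45
}}

```text
time_s: 31.95
ee_pos: [0.5722, -0.0525, 0.2831]
ee_rot: [-0.026, 1.573, 0.027]
wrist_force: [1.1, 1.1, 0.5]
gripper_width: 0.449
```

{"method": "carry_out", "body": {
  "slide": [
    [0, -1, -0.08],
    [0, -1, -0.08],
    [0, -1, -0.08],
    [0, -1, -0.08],
    [0, -1, -0.08],
    [0, -1, -0.08],
    [0, -0.8, -0.1],
    [0, -0.5, 0],
    [0, 0, 0]
  ],
  "dr": [
    [0, 0, 0],
    [0, 0, 0],
    [0, 0, 0],
    [0, 0, 0],
    [0, 0, 0],
    [0, 0, 0],
    [-0.4, 0, 0],
    [-0.43, 0, 0],
    [0, 0, 0]
  ]
}}

```text
time_s: 32.7
ee_pos: [0.5627, -0.2733, 0.2827]
ee_rot: [-0.083, 1.571, 0.083]
wrist_force: [-0.7, 0.5, 0.0]
gripper_width: 0.448
```

```bash
python3 - <<'E'
from h import *
goto(Cc(-.001,-.0245)+[.118],96.1)
E
```

```text
pos [ 0.5627 -0.2733  0.2827] slide [ 5.49 -0.22 -0.05] |d|mm 164.8
dr [-0.01 -0.02 -0.01]
yaw_y 96.06 x [-0.002  0.    -1.   ] z [ 0.994  0.106 -0.002]
```

{"method": "carry_out", "body": {
  "slide": [
    [0.3, -0.12, -0.03],
    [0.6, -0.1, -0.02],
    [0.8, 0, 0],
    [0.8, 0, 0],
    [0.5, 0, 0],
    [0.2, 0, 0],
    [0, 0, 0]
  ],
  "dr": [
    [0, 0, 0],
    [0, 0, 0],
    [0, 0, 0],
    [0, 0, 0],
    [0, 0, 0],
    [0, 0, 0],
    [0, 0, 0]
  ]
}}

```text
time_s: 33.28
ee_pos: [0.562, -0.2756, 0.1863]
ee_rot: [-0.082, 1.572, 0.085]
wrist_force: [0.3, 0.6, 0.7]
gripper_width: 0.448
```

```bash
python3 look.py d1 180,130,480,270 140,110,320,270; python3 - <<'E'
from h import *
goto(Cc(-.001,-.0245)+[.118],96.1)
E
```

```text
pos [ 0.5633 -0.2766  0.1888] slide [ 2.36 -0.11 -0.07] |d|mm 70.9
dr [-0.  0.  0.]
yaw_y 96.09 x [ 0. -0. -1.] z [0.994 0.106 0.   ]
```

View pics/d1_s.png

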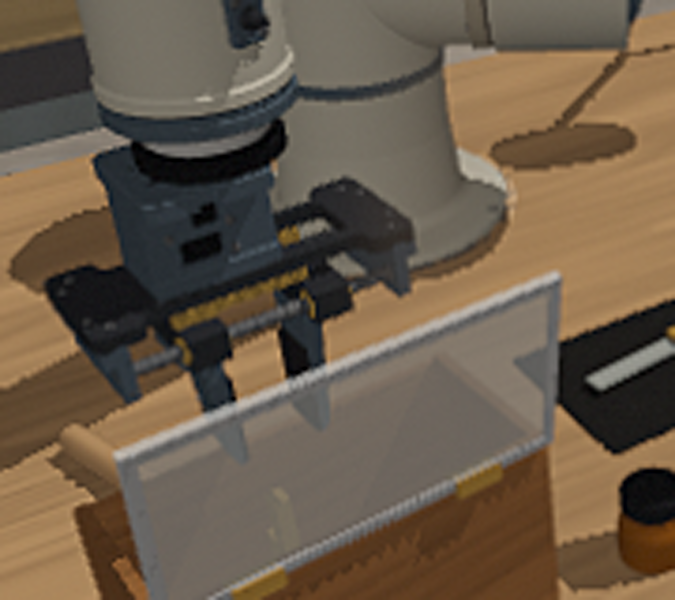

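{"method": "carry_out", "body": {
  "slide": [
    [0.4, -0.06, -0.04],
    [0.5, -0.05, -0.03],
    [0.5, 0, 0],
    [0.5, 0, 0],
    [0.3, 0, 0],
    [0.15, 0, 0],
    [0, 0, 0]
  ],
  "dr": [
    [0, 0, 0],
    [0, 0, 0],
    [0, 0, 0],
    [0, 0, 0],
    [0, 0, 0],
    [0, 0, 0],
    [0, 0, 0]
  ]
}}

```text
time_s: 33.97
ee_pos: [0.5614, -0.2802, 0.1178]
ee_rot: [-0.083, 1.569, 0.084]
wrist_force: [-0.2, 0.4, -0.3]
gripper_width: 0.452
```

{"method": "carry_out", "body": {
  "slide": [
    [0, 0, 0],
    [0, 0, 0],
    [0, 0, 0],
    [0, 0, 0],
    [0, 0, 0],
    [0, 0, 0],
    [0, 0, 0],
    [0, 0, 0]
  ],
  "dr": [
    [0, 0, 0],
    [0, 0, 0],
    [0, 0, 0],
    [0, 0, 0],
    [0, 0, 0],
    [0, 0, 0],
    [0, 0, 0],
    [0, 0, 0]
  ],
  "gripper": 0
}}

```text
time_s: 34.63
ee_pos: [0.5617, -0.2805, 0.1183]
ee_rot: [-0.084, 1.569, 0.083]
wrist_force: [-1.3, 0.5, 5.0]
gripper_width: 0.104
```

{"method": "carry_out", "body": {
  "slide": [
    [-0.15, 0, 0],
    [-0.4, 0, 0],
    [-0.6, 0, 0],
    [-0.6, 0, 0],
    [-0.6, 0, 0],
    [-0.7, 0, 0],
    [-0.7, 0, 0],
    [-0.7, 0, 0],
    [-0.6, 0, 0],
    [-0.5, 0, 0],
    [-0.2, 0, 0],
    [0, 0, 0]
  ],
  "dr": [
    [0, 0, 0],
    [0, 0, 0],
    [0, 0, 0],
    [0, 0, 0],
    [0, 0, 0],
    [0, 0, 0],
    [0, 0, 0],
    [0, 0, 0],
    [0, 0, 0],
    [0, 0, 0],
    [0, 0, 0],
    [0, 0, 0]
  ]
}}

```text
time_s: 35.63
ee_pos: [0.5618, -0.2805, 0.2917]
ee_rot: [-0.084, 1.568, 0.083]
wrist_force: [0.4, -0.3, -1.1]
gripper_width: 0.106
```

```bash
python3 look.py d2 180,130,480,270 140,110,320,270; python3 - <<'E'
from h import *
goto(S(-.055,-.085)+[.29],91.9)
E
```

```text
pos [ 0.5611 -0.2801  0.2896] slide [-1.000e-02  1.251e+01  6.400e-01] |d|mm 375.9
dr [ 0.84 -0.01 -0.01]
yaw_y 96.09 x [-0.001  0.001 -1.   ] z [ 0.994  0.106 -0.001]
```

View pics/d2_s.png

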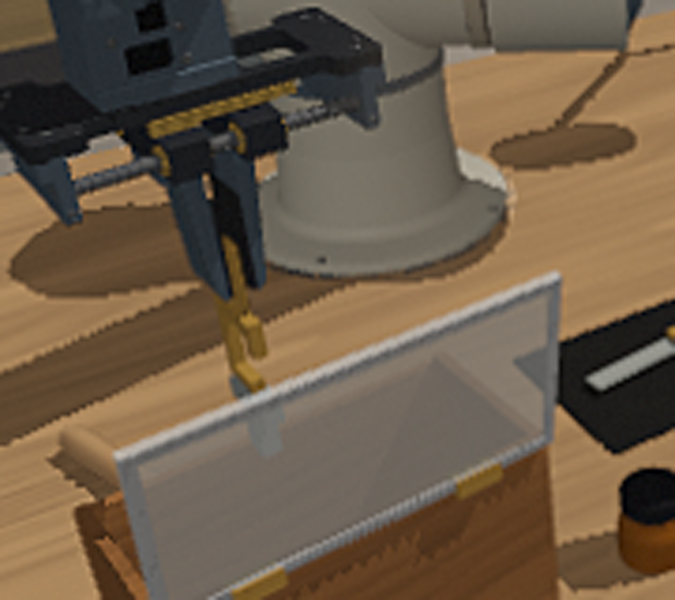

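{"method": "carry_out", "body": {
  "slide": [
    [0, 0.5, 0.05],
    [0, 0.9, 0.05],
    [0, 0.95, 0.05],
    [0, 0.95, 0.05],
    [0, 0.95, 0.05],
    [0, 0.95, 0.05],
    [0, 0.95, 0.05],
    [0, 0.95, 0.05],
    [0, 0.95, 0.05],
    [0, 0.95, 0.05],
    [0, 0.95, 0.05],
    [0, 0.95, 0.05]
  ],
  "dr": [
    [0, 0, 0],
    [0, 0, 0],
    [0, 0, 0],
    [0, 0, 0],
    [0, 0, 0],
    [0, 0, 0],
    [0, 0, 0],
    [0, 0, 0],
    [0, 0, 0],
    [0, 0, 0],
    [0, 0, 0],
    [0, 0, 0]
  ]
}}

```text
time_s: 36.73
ee_pos: [0.5435, 0.0486, 0.2893]
ee_rot: [-0.083, 1.571, 0.084]
wrist_force: [1.1, 0.4, -0.9]
gripper_width: 0.104
```

{"method": "carry_out", "body": {
  "slide": [
    [0, 0.8, 0],
    [0, 0.6, 0],
    [0, 0.2, 0],
    [0, 0, 0]
  ],
  "dr": [
    [0.4, 0, 0],
    [0.44, 0, 0],
    [0, 0, 0],
    [0, 0, 0]
  ]
}}

```text
time_s: 37.07
ee_pos: [0.5398, 0.096, 0.2896]
ee_rot: [-0.028, 1.572, 0.028]
wrist_force: [0.4, -0.0, -1.7]
gripper_width: 0.111
```

```bash
python3 look.py d3 180,130,480,270 240,90,440,240; python3 - <<'E'
from h import *
goto(S(-.055,-.085)+[.193],91.9)
E
```

```text
pos [0.5403 0.0942 0.2899] slide [3.23 0.03 0.01] |d|mm 96.9
dr [ 0.01 -0.01  0.  ]
yaw_y 91.96 x [-0.001 -0.    -1.   ] z [ 0.999  0.034 -0.001]
```

View pics/d3_s.png

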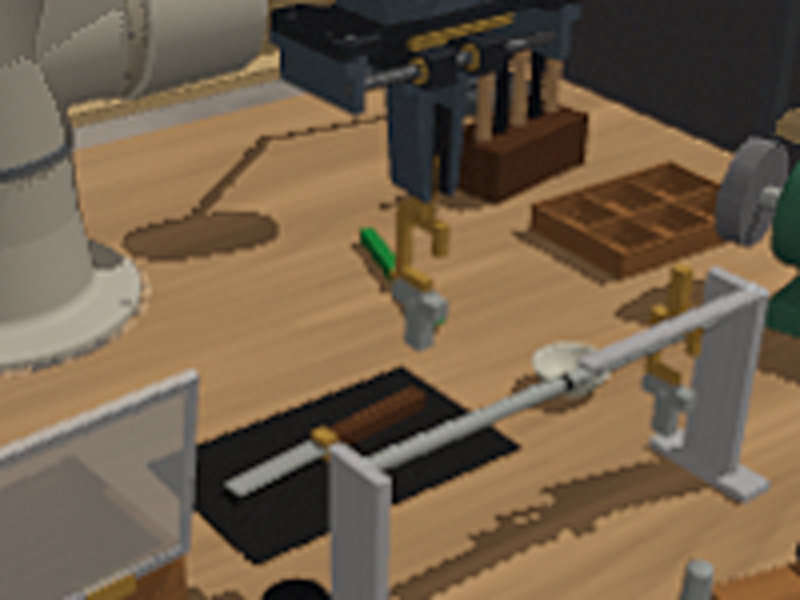

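Same picture as for the first carrier; the first still hangs at about (668,330). Repeat the hooking.

{"method": "carry_out", "body": {
  "slide": [
    [0.4, 0.02, 0.01],
    [0.6, 0.01, 0],
    [0.7, 0, 0],
    [0.7, 0, 0],
    [0.5, 0, 0],
    [0.32, 0, 0],
    [0, 0, 0],
    [0, 0, 0]
  ],
  "dr": [
    [0, 0, 0],
    [0, 0, 0],
    [0, 0, 0],
    [0, 0, 0],
    [0, 0, 0],
    [0, 0, 0],
    [0, 0, 0],
    [0, 0, 0]
  ]
}}

```text
time_s: 37.83
ee_pos: [0.541, 0.0948, 0.1939]
ee_rot: [-0.026, 1.571, 0.025]
wrist_force: [-0.0, 0.2, -0.4]
gripper_width: 0.106
```

```bash
python3 look.py d4 180,130,480,270 290,130,410,220; python3 - <<'E'
from h import *
goto(S(0,-.085)+[.193],91.9)
E
```

```text
pos [0.5415 0.0952 0.1948] slide [0.06 0.   1.79] |d|mm 53.9
dr [-0.    0.02  0.  ]
yaw_y 91.88 x [ 0.001  0.    -1.   ] z [0.999 0.033 0.001]
```

View pics/d4_s.png

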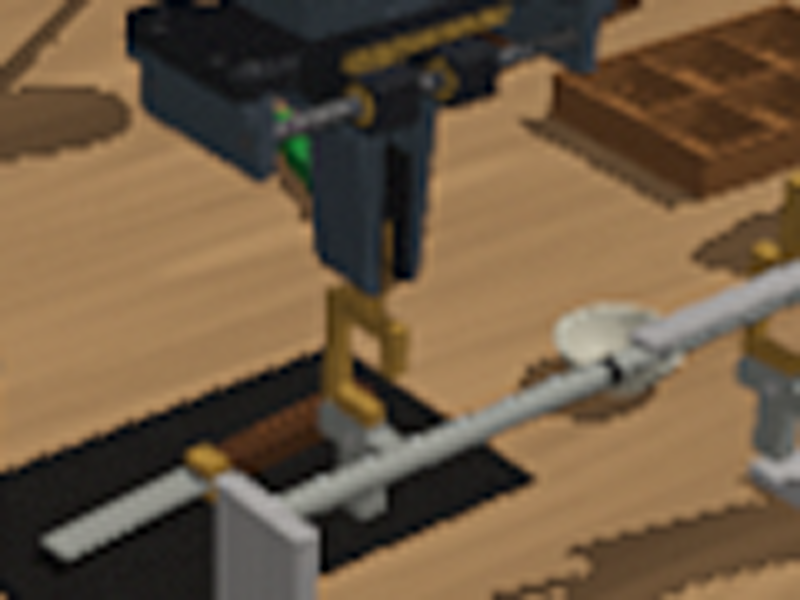

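{"method": "carry_out", "body": {
  "slide": [
    [0.06, 0, 0.2],
    [0, 0, 0.3],
    [0, 0, 0.3],
    [0, 0, 0.3],
    [0, 0, 0.3],
    [0, 0, 0.25],
    [0, 0, 0.1],
    [0, 0, 0],
    [0, 0, 0]
  ],
  "dr": [
    [0, 0, 0],
    [0, 0, 0],
    [0, 0, 0],
    [0, 0, 0],
    [0, 0, 0],
    [0, 0, 0],
    [0, 0, 0],
    [0, 0, 0],
    [0, 0, 0]
  ]
}}

```text
time_s: 38.68
ee_pos: [0.5932, 0.0972, 0.1918]
ee_rot: [-0.026, 1.571, 0.026]
wrist_force: [-0.4, -0.3, -1.0]
gripper_width: 0.107
```

```bash
python3 look.py d5 180,130,480,270 290,130,410,220; python3 - <<'E'
from h import *
goto(S(0,-.085)+[.175],91.9)
E
```

```text
pos [0.5929 0.0972 0.192 ] slide [ 0.57 -0.01  0.08] |d|mm 17.1
dr [-0. -0.  0.]
yaw_y 91.89 x [-0. -0. -1.] z [ 0.999  0.033 -0.   ]
```

View pics/d5_s.png

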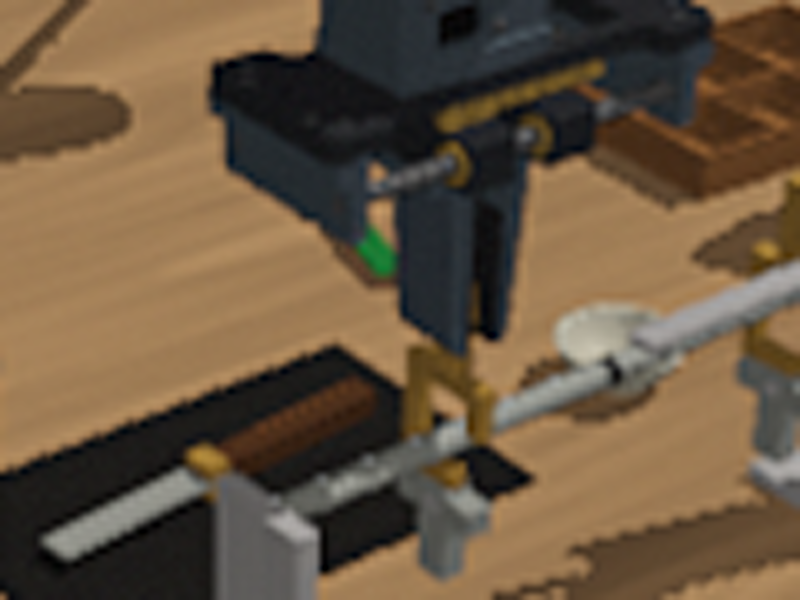

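Bar inside the hook (about (450,430)). Lower and slide to stand y +60.

{"method": "carry_out", "body": {
  "slide": [
    [0.15, 0, 0.02],
    [0.2, 0, 0.02],
    [0.15, 0, 0],
    [0.07, 0, 0],
    [0, 0, 0],
    [0, 0, 0]
  ],
  "dr": [
    [0, 0, 0],
    [0, 0, 0],
    [0, 0, 0],
    [0, 0, 0],
    [0, 0, 0],
    [0, 0, 0]
  ]
}}

```text
time_s: 39.28
ee_pos: [0.5944, 0.0973, 0.1747]
ee_rot: [-0.026, 1.571, 0.026]
wrist_force: [0.5, -0.8, -1.4]
gripper_width: 0.108
```

```bash
python3 look.py d6 180,130,480,270 290,130,410,220; python3 - <<'E'
from h import *
goto(S(0,.06)+[.175],91.9)
print(status.state()['wrist_force'])
E
```

```text
pos [0.5945 0.0973 0.1749] slide [-0.    4.83  0.02] |d|mm 144.8
dr [-0. -0. -0.]
yaw_y 91.88 x [-0.  0. -1.] z [ 0.999  0.033 -0.   ]
[-0.388286    1.35696339 -1.42268475]
```

View pics/d6_s.png

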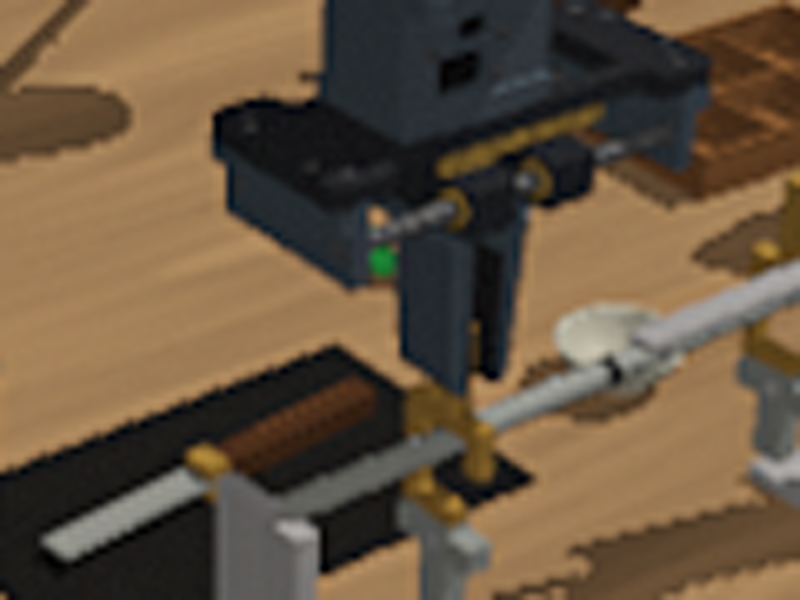

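{"method": "carry_out", "body": {
  "slide": [
    [0, 0.1, -0.03],
    [0, 0.3, 0],
    [0, 0.35, 0],
    [0, 0.35, 0],
    [0, 0.35, 0],
    [0, 0.35, 0],
    [0, 0.35, 0],
    [0, 0.35, 0],
    [0, 0.35, 0],
    [0, 0.3, 0],
    [0, 0.15, 0],
    [0, 0, 0]
  ],
  "dr": [
    [0, 0, 0],
    [0, 0, 0],
    [0, 0, 0],
    [0, 0, 0],
    [0, 0, 0],
    [0, 0, 0],
    [0, 0, 0],
    [0, 0, 0],
    [0, 0, 0],
    [0, 0, 0],
    [0, 0, 0],
    [0, 0, 0]
  ]
}}

```text
time_s: 40.38
ee_pos: [0.5903, 0.1973, 0.1749]
ee_rot: [-0.027, 1.571, 0.027]
wrist_force: [-0.2, 1.3, -1.7]
gripper_width: 0.109
```

```bash
python3 look.py d7 180,130,480,270 310,100,450,205; python3 - <<'E'
from h import *
goto(S(0,.06)+[.175],91.9)
print(status.state()['wrist_force'])
E
```

```text
pos [0.5904 0.1961 0.1748] slide [-0.01  1.53  0.06] |d|mm 45.9
dr [-0. -0.  0.]
yaw_y 91.9 x [-0. -0. -1.] z [ 0.999  0.033 -0.   ]
[ 0.5885517   0.31818181 -1.05778606]
```

View pics/d7_s.png

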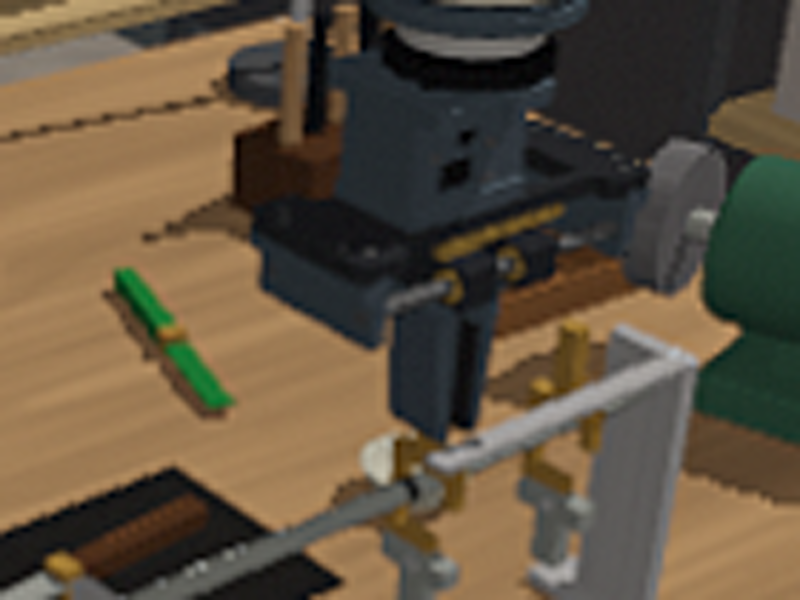

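{"method": "carry_out", "body": {
  "slide": [
    [0, 0.15, 0],
    [0, 0.3, 0],
    [0, 0.35, 0],
    [0, 0.35, 0],
    [0, 0.25, 0],
    [0, 0.1, 0],
    [0, 0, 0],
    [0.04, 0, 0],
    [0, 0, 0]
  ],
  "dr": [
    [0, 0, 0],
    [0, 0, 0],
    [0, 0, 0],
    [0, 0, 0],
    [0, 0, 0],
    [0, 0, 0],
    [0, 0, 0],
    [0, 0, 0],
    [0, 0, 0]
  ]
}}

```text
time_s: 41.23
ee_pos: [0.589, 0.2414, 0.1741]
ee_rot: [-0.025, 1.57, 0.026]
wrist_force: [-2.9, 4.4, 3.6]
gripper_width: 0.109
```

{"method": "carry_out", "body": {
  "slide": [
    [0, 0, 0],
    [0, 0, 0],
    [0, 0, 0],
    [0, 0, 0],
    [0, 0, 0],
    [0, 0, 0]
  ],
  "dr": [
    [0, 0, 0],
    [0, 0, 0],
    [0, 0, 0],
    [0, 0, 0],
    [0, 0, 0],
    [0, 0, 0]
  ],
  "gripper": 0.28
}}

```text
time_s: 41.73
ee_pos: [0.5889, 0.241, 0.1737]
ee_rot: [-0.026, 1.571, 0.026]
wrist_force: [-0.2, -0.0, 0.1]
gripper_width: 0.279
```

{"method": "carry_out", "body": {
  "slide": [
    [-0.2, 0, 0],
    [-0.4, 0, 0],
    [-0.8, 0, 0],
    [-0.8, 0, 0],
    [-0.7, 0, 0],
    [-0.6, 0, 0],
    [-0.5, 0, 0],
    [0, 0, 0]
  ],
  "dr": [
    [0, 0, 0],
    [0, 0, 0],
    [0, 0, 0],
    [0, 0, 0],
    [0, 0, 0],
    [0, 0, 0],
    [0, 0, 0],
    [0, 0, 0]
  ]
}}

```text
time_s: 42.4
ee_pos: [0.5901, 0.2415, 0.2975]
ee_rot: [-0.025, 1.566, 0.027]
wrist_force: [-0.6, 0.3, -0.3]
gripper_width: 0.278
```

```bash
python3 look.py d8 180,130,480,270 280,100,450,227; python3 - <<'E'
from h import *
goto(Cc(.13,0)+[.33],96.1)
print(status.state()['wrist_force'])
E
```

```text
pos [0.589  0.2412 0.2942] slide [ -1.2  -16.2    2.81] |d|mm 494.5
dr [-0.84  0.01 -0.  ]
yaw_y 91.89 x [ 0.001  0.    -1.   ] z [0.999 0.033 0.001]
[ 0.75441197 -1.46776596 -0.56363336]
```

View pics/d8_s.png

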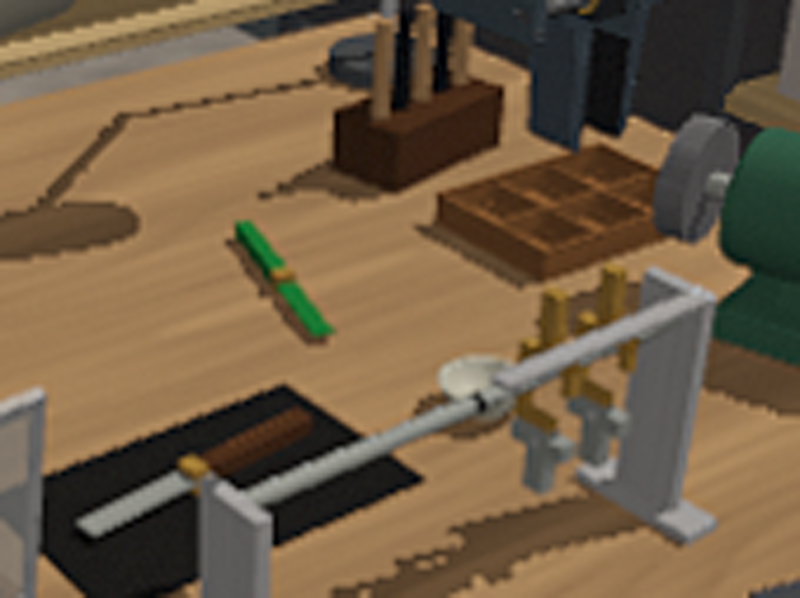

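View pics/d8_t.png

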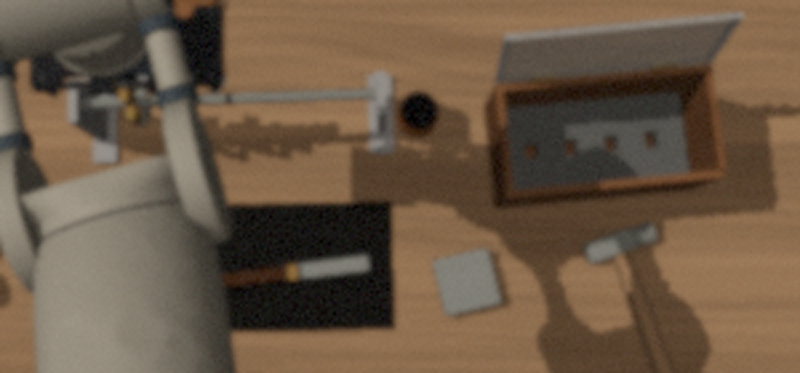

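{"method": "carry_out", "body": {
  "slide": [
    [-0.5, -0.5, 0],
    [-0.5, -0.8, 0.1],
    [-0.5, -0.85, 0.15],
    [-0.5, -0.85, 0.2],
    [-0.4, -0.9, 0.2],
    [-0.2, -0.95, 0.2],
    [0, -1, 0.2],
    [0, -1, 0.2],
    [0, -1, 0.2],
    [0, -1, 0.2],
    [0, -1, 0.2],
    [0, -1, 0.2]
  ],
  "dr": [
    [0, 0, 0],
    [0, 0, 0],
    [0, 0, 0],
    [0, 0, 0],
    [0, 0, 0],
    [0, 0, 0],
    [0, 0, 0],
    [0, 0, 0],
    [0, 0, 0],
    [0, 0, 0],
    [0, 0, 0],
    [0, 0, 0]
  ],
  "gripper": 0
}}

```text
time_s: 43.5
ee_pos: [0.6609, -0.0836, 0.3704]
ee_rot: [-0.025, 1.573, 0.026]
wrist_force: [-0.2, -0.6, 0.8]
gripper_width: 0.004
```

{"method": "carry_out", "body": {
  "slide": [
    [0, -1, 0.2],
    [0, -1, 0.2],
    [0, -1, 0.2],
    [0, -1, 0.2],
    [0, -0.8, 0.2],
    [0, -0.5, 0.1],
    [0, 0, 0],
    [0, 0, 0]
  ],
  "dr": [
    [0, 0, 0],
    [0, 0, 0],
    [0, 0, 0],
    [0, 0, 0],
    [-0.4, 0, 0],
    [-0.44, 0, 0],
    [0, 0, 0],
    [0, 0, 0]
  ]
}}

```text
time_s: 44.17
ee_pos: [0.6996, -0.2404, 0.3699]
ee_rot: [-0.081, 1.571, 0.083]
wrist_force: [0.5, 0.5, 0.3]
gripper_width: 0.003
```

```bash
python3 look.py e1 180,130,480,270 120,60,340,270; python3 - <<'E'
from h import *
goto(Cc(.135,0)+[.25],96.1)
print(status.state()['wrist_force'])
# lid angle from depth
d=np.load('last.npz'); P=cloud('scene',d['ds']).reshape(-1,3)
c=(P-[.56,-.2555,0])@R.from_euler('z',6.1,degrees=True).as_matrix()
m=(c[:,0]>.06)&(c[:,0]<.12)&(abs(c[:,1])<.12)&(c[:,2]>.17)&(c[:,2]<.3)
q=c[m]; print(m.sum()); 
for z in np.arange(.17,.3,.02):
    k=q[(q[:,2]>z)&(q[:,2]<z+.02)]; print(z.round(2),len(k),np.median(k[:,0]).round(4) if len(k) else '')
E
```

```text
pos [ 0.6996 -0.239   0.3711] slide [ 4.04 -0.06 -0.18] |d|mm 121.2
dr [-0.01 -0.01 -0.01]
yaw_y 96.07 x [-0.001  0.001 -1.   ] z [ 0.994  0.106 -0.001]
[-0.2586473  -0.45951829  0.17742687]
4578
0.17 721 0.0739
0.19 754 0.0772
0.21 791 0.0807
0.23 835 0.0841
0.25 843 0.0873
0.27 634 0.0904
0.29 0
```

View pics/e1_s.png

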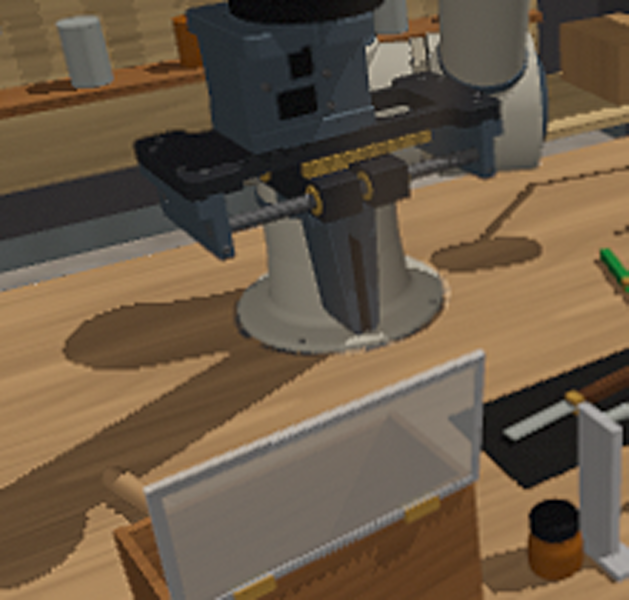

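{"method": "carry_out", "body": {
  "slide": [
    [0.3, 0, 0],
    [0.6, 0, 0],
    [0.8, 0, 0],
    [0.8, 0, 0],
    [0.8, 0, 0],
    [0.5, 0, 0],
    [0.25, 0, 0],
    [0, 0, 0],
    [0, 0, 0]
  ],
  "dr": [
    [0, 0, 0],
    [0, 0, 0],
    [0, 0, 0],
    [0, 0, 0],
    [0, 0, 0],
    [0, 0, 0],
    [0, 0, 0],
    [0, 0, 0],
    [0, 0, 0]
  ]
}}

```text
time_s: 45.02
ee_pos: [0.6999, -0.2394, 0.2507]
ee_rot: [-0.084, 1.569, 0.084]
wrist_force: [0.3, -0.6, 1.6]
gripper_width: 0.006
```

{"method": "carry_out", "body": {
  "slide": [
    [0, 0, -0.2],
    [0, 0, -0.3],
    [0, 0, -0.3],
    [0, 0, -0.3],
    [0, 0, -0.3],
    [0, 0, -0.3],
    [0, 0, -0.2],
    [0, 0, 0]
  ],
  "dr": [
    [0, 0, 0],
    [0, 0, 0],
    [0, 0, 0],
    [0, 0, 0],
    [0, 0, 0],
    [0, 0, 0],
    [0, 0, 0],
    [0, 0, 0]
  ]
}}

```text
time_s: 45.68
ee_pos: [0.642, -0.2462, 0.2508]
ee_rot: [-0.083, 1.569, 0.083]
wrist_force: [-0.3, 0.3, 0.4]
gripper_width: 0.008
```

```bash
python3 look.py e2 180,130,480,270 120,60,340,270; python3 - <<'E'
from h import *
goto(Cc(.059,0)+[.2477],96.1)
print(status.state()['wrist_force'])
E
```

```text
pos [ 0.643  -0.246   0.2504] slide [ 0.09 -0.02 -0.82] |d|mm 24.7
dr [-0.01  0.    0.  ]
yaw_y 96.07 x [ 0. -0. -1.] z [0.994 0.106 0.   ]
[0.20956288 0.37160201 0.09944511]
```

View pics/e2_s.png

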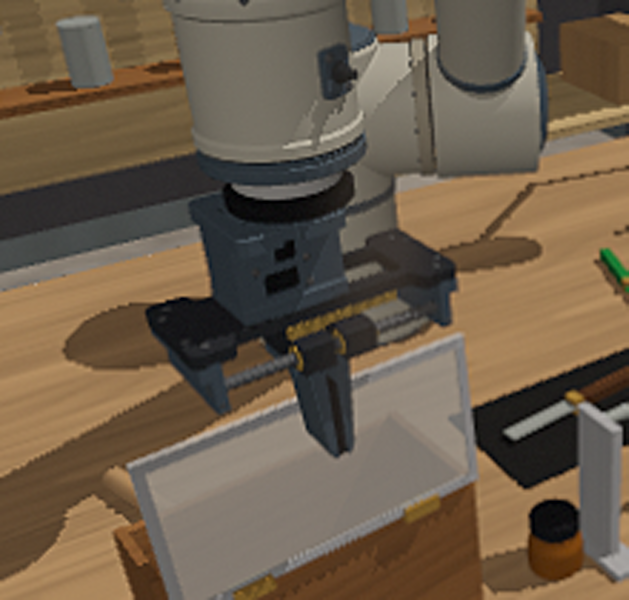

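{"method": "carry_out", "body": {
  "slide": [
    [0.02, 0, -0.27],
    [0.03, 0, -0.27],
    [0.04, 0, -0.28],
    [0.1, 0, -0.31],
    [0.11, 0, -0.32],
    [0.16, 0, -0.29],
    [0.18, 0, -0.29],
    [0.22, 0, -0.25],
    [0.22, 0, -0.25],
    [0, 0, 0],
    [0, 0, 0]
  ],
  "dr": [
    [0, 0, 0],
    [0, 0, 0],
    [0, 0, 0],
    [0, 0, 0],
    [0, 0, 0],
    [0, 0, 0],
    [0, 0, 0],
    [0, 0, 0],
    [0, 0, 0],
    [0, 0, 0],
    [0, 0, 0]
  ]
}}

```text
time_s: 46.7
ee_pos: [0.5669, -0.2539, 0.2177]
ee_rot: [-0.083, 1.57, 0.083]
wrist_force: [0.8, 0.6, 0.7]
gripper_width: 0.006
```

```bash
python3 look.py e3 180,130,480,270 120,60,340,270; python3 - <<'E'
from h import *
goto(Cc(-.0044,0)+[.2023],96.1)
print(status.state()['wrist_force'])
E
```

```text
pos [ 0.5679 -0.254   0.2182] slide [ 0.53 -0.02 -0.41] |d|mm 20.2
dr [-0.  0.  0.]
yaw_y 96.08 x [ 0. -0. -1.] z [0.994 0.106 0.   ]
[ 0.06639874  0.54184445 -0.12959103]
```

View pics/e3_s.png

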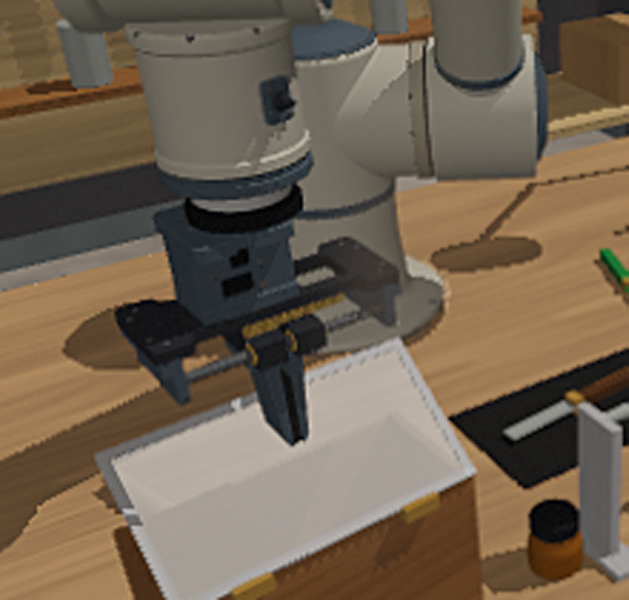

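{"method": "carry_out", "body": {
  "slide": [
    [0.25, 0, -0.2],
    [0.28, 0, -0.2],
    [0.3, 0, -0.15],
    [0.3, 0, -0.14],
    [0.32, 0, -0.1],
    [0.32, 0, -0.07],
    [0.2, 0, -0.03],
    [0, 0, 0],
    [0, 0, 0]
  ],
  "dr": [
    [0, 0, 0],
    [0, 0, 0],
    [0, 0, 0],
    [0, 0, 0],
    [0, 0, 0],
    [0, 0, 0],
    [0, 0, 0],
    [0, 0, 0],
    [0, 0, 0]
  ]
}}

```text
time_s: 47.55
ee_pos: [0.541, -0.2567, 0.1583]
ee_rot: [-0.083, 1.57, 0.084]
wrist_force: [0.2, -0.8, 0.5]
gripper_width: 0.008
```

{"method": "carry_out", "body": {
  "slide": [
    [0.1, 0, 0],
    [0.08, 0, 0],
    [0, 0, 0],
    [0, 0, 0]
  ],
  "dr": [
    [0, 0, 0],
    [0, 0, 0],
    [0, 0, 0],
    [0, 0, 0]
  ]
}}

```text
time_s: 47.88
ee_pos: [0.5417, -0.257, 0.155]
ee_rot: [-0.085, 1.567, 0.082]
wrist_force: [-5.1, 3.1, 22.2]
gripper_width: 0.008
```

{"method": "carry_out", "body": {
  "slide": [
    [-0.1, 0, 0],
    [-0.3, 0, 0],
    [-0.6, 0, 0],
    [-0.8, 0, -0.3],
    [-0.8, 0, -0.6],
    [-0.8, 0, -0.8],
    [-0.6, 0, -0.9],
    [-0.4, 0, -0.9],
    [0, 0, -0.6],
    [0, 0, 0]
  ],
  "dr": [
    [0, 0, 0],
    [0, 0, 0],
    [0, 0, 0],
    [0, 0, 0],
    [0, 0, 0],
    [0, 0, 0],
    [0, 0, 0],
    [0, 0, 0],
    [0, 0, 0],
    [0, 0, 0]
  ]
}}

```text
time_s: 48.72
ee_pos: [0.4164, -0.2701, 0.2869]
ee_rot: [-0.084, 1.568, 0.081]
wrist_force: [1.0, 0.3, 0.5]
gripper_width: 0.005
```

```bash
python3 look.py f1 190,130,470,280 130,140,450,300; python3 - <<'E'
from h import *
d=np.load('last.npz')
f=5; 
for n,p,(x0,y0,x1,y1) in(('scene',d['ps'],(140,180,300,290)),):
    im=cv2.resize(p,None,fx=f,fy=f,interpolation=cv2.INTER_CUBIC)
    for zz,col in((.155,(255,0,0)),):
        q=((proj(n,[Cc(u,v)+[zz] for u,v in((-.065,-.125),(.065,-.125),(.065,.125),(-.065,.125))])+.5)*f-.5).astype(np.int32)
        cv2.polylines(im,[q],True,col,1,cv2.LINE_AA)
    cv2.imwrite('pics/f1o.png',cv2.cvtColor(im[y0*f:y1*f,x0*f:x1*f],cv2.COLOR_RGB2BGR))
P=cloud('scene',d['ds']).reshape(-1,3); c=(P-[.56,-.2555,0])@R.from_euler('z',6.1,degrees=True).as_matrix()
m=(abs(c[:,0])<.062)&(abs(c[:,1])<.122)&(c[:,2]>.13)&(c[:,2]<.19); q=c[m]
A=np.c_[q[:,:2],np.ones(len(q))]; print(np.linalg.lstsq(A,q[:,2],rcond=None)[0],len(q))
E
```

```text
[-0.00195834 -0.00337785  0.15589465] 3833
```

View pics/f1o.png

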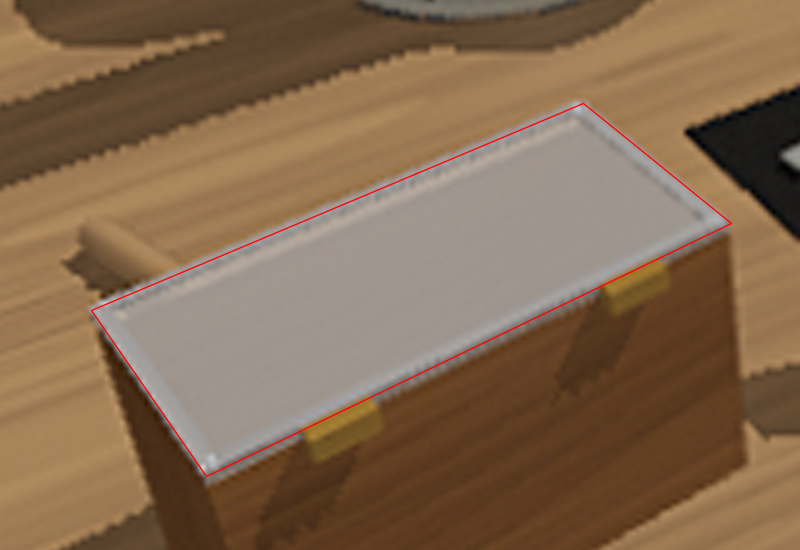

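View pics/f1_s.png

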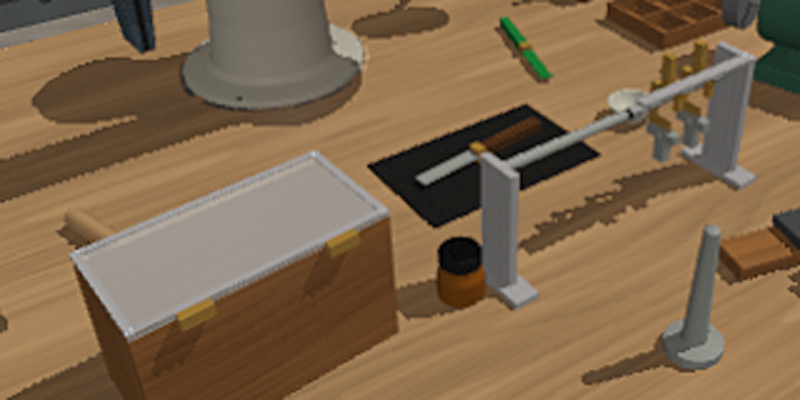

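View pics/f1_t.png

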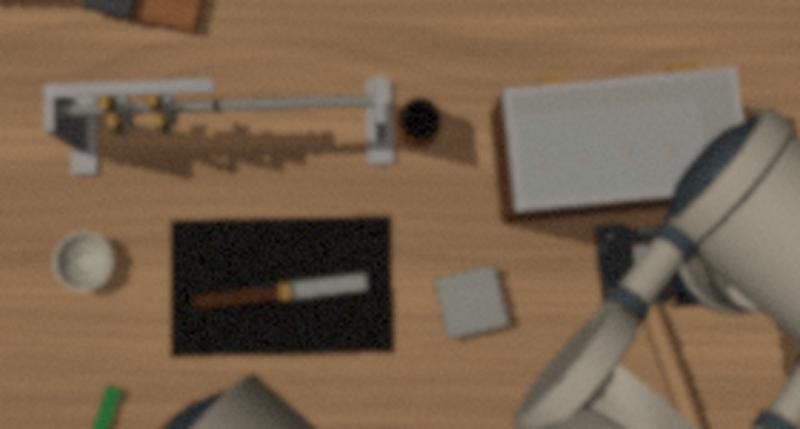

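```bash
python3 -c "
from workcell import sign_off
print(sign_off())"
```

```text
the job is handed in; nothing more can be done
None
```

The job is done and handed in at about 49 s of the 210 s allowed.

- **Lid opened:** I levered it with the wooden-handled blade in the slit to about 1.73 rad, then put the blade back on its mat.
- **Carriers:** Only two were in the case, in the slots at y −25 and +25; the other two slots were empty. I hooked both on the open half of the rail and slid them under the keeper strip, to about 110 and 60 mm past the mark.
- **Lid closed:** I pushed it shut from behind and pressed it onto its stop, which gave about 22 N of reaction.

**Last checks:**
- A plane fitted to the depth image of the lid was tilted only about 0.002 rad, and its outline matched the closed position.
- Both carriers hang upright under the keeper strip.
- The blade lies fully on its mat.
- None of the bystanders I could see had moved. The arm covered most of the hammer in the last top picture, so that one I only confirmed before closing the lid.

No check failed. I saw no sign of the grip slackening or of the blade being knocked aside.

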